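# Inspect costume pearls under the loupe

### The arm

A 6-joint arm with a two-finger parallel gripper is mounted at the origin on the work surface. World frame = base frame: x ahead of the robot, y to its left, z up, the work surface at z = 0. Lengths are in m, angles in rad, forces in N, time in s.
With the tool pointing down it reaches from about 0.35 to 0.725 m from the base axis. Payload 6 kg.
Tool frame: the origin (TCP) lies between the finger pads; the fingertips stand 25 mm ahead of it and the grasp point (between the pads) lies 6 mm ahead of it; z points along the fingers, y is the direction in which the jaws open and shut (so a half turn about z gives the same grasp; the last joint's range is limited). The gripper opens to 85 mm and grips with 20 to 120 N. Pads are 22 mm wide; open, the fingers measure 114 mm over their backs; the gripper's body (76 mm by 85 mm) begins 54 mm behind the grasp point. The pads swing forward as they close: fully open they stand 13 mm farther back than shut.
Start: joints at [1.486, 0.04, 0.085, 0, -1.615, -0.334], TCP at [0.244, 0.548, 0.256] pointing down, gripper open.
Joint ranges: [-2.56, 2.56], [-1.29, 2.01], [-1.08, 1.49], [-3.29, 1.98], [-2.81, -0.18], [-2.99, 2.99]. Speed limits (rad/s): [2.57, 2.57, 3.01, 3.14, 3.14, 3.14].

### API

Orientations are given as a unit quaternion [w, x, y, z].
In Python, from cell import arm, viewer, close_job gives the robot as it stands.
- The arm moves only by the tool apply_moves, never from a script. Its arguments are lists of equal length, an entry for each row: "slide": the shift along the tool's x, y, z in m, a list of three; "yaw": the turn about the tool's z in rad; "hand": the closure, from 0 (fully open) to 1 (shut). In form: {"slide": [[dx, dy, dz], ...], "yaw": [yaw, ...], "hand": [hand, ...]}. A call has 1 to 5 rows; each row is the pose to reach, as a shift and turn from the pose commanded when the call began, along the tool's axes at that moment; what a row does not reach only later rows make up. A row lasts 1/8 s, in which the tool goes at most 62.5 mm and 10.7 degrees, less where a joint would pass 70% of its speed; a pose out of reach is approached as far as the arm can. A call with a gripper value outside its range is refused whole. The fingers move at their own pace and stop on an object; "grip_force" is the grip in N (left out, the last holds). Time passes only in rows, so rows that repeat a pose let the fingers close. It gives the time, the measured TCP pose, the force and the opening at its end, in the units of the state.
- arm.observe(): the state, without advancing time (a new reading comes with each control period).
- viewer.get_image(name): name is "scene" or "top" or "wrist"; returns the picture (384x512x3 uint8, red, green, blue); there is no depth.
- viewer.camera_model(name): a dict with "K" (3x3 intrinsics, pixels), "eye" and "rotation" of the camera in the world; the wrist camera has in their place "mount" (4x4, takes a point from camera to tool coordinates, whose origin is the TCP and whose axes are the flange's). Camera axes: x right, y up, looking along -z (the intrinsics and any distortion apply to the point x, -y, -z); pixel columns grow to the right and rows downward; lengths in m; the calibration is good to about 2 mm. A picture is of the moment at which its call begins: read the wrist's pose just before it. camera_model takes no time and is no camera call.
- close_job(): hands the job in, once; it reports no verdict.
The state is a dict: "time_s": time; "joint_pos": joint angles; "qd": joint speeds; "joint_torque": joint torques, N m; "ee_pos": TCP position; "eef_rot": TCP orientation; "contact_force": force on the tool from outside, world axes, zero at the start; "torque": the same for the moment, N m; "finger_gap": finger opening in m.
Only numpy, scipy, OpenCV 4.12 (cv2) and the standard library are available. Lean on these libraries where they do the work, as an engineer would, in place of code of your own. Each camera call takes 0.05 s, during which the arm holds its last target.

### The job

Using the scoop, move at least two of the costume pearls from the wooden tray into the dark round viewing dish without spilling any on the table or touching pearls with the fingers; tip the scoop out completely and stand it upright on the bare table again, let go. Then pick up the loupe by its handle and hold it level, with the lens centred over the dish at the height marked by the gauge's pointer, without shifting the pointer or letting the loupe bump the dish or gauge. Finish while holding it still there, do not put it down; leave the other things on the table where they are.

Things in the scene. Friction and masses are not known exactly. Their poses are not given: they have to be found in the camera images.
- tray_floor (a point): Wooden pearl tray, fixed: a trough 210 x 86 mm outside, 30 mm high, inside 200 mm (its x) by 76 mm (y), floor 6 mm thick, upright walls. The point is the middle of its inner floor; x runs along the trough, roughly away from the robot, z up. The +x half is empty at the start
- scoop_grip (a point): Centre of the upright dark wooden grip of a loose aluminium scoop (110 g, stands on the table), 90 mm above its underside. The grip is 22 (x) by 16 (y) by 70 mm tall: pinch it across y from above. From this point the flat front lip of the open mouth is at x = -43 mm, z = -90 mm, the back wall's outside at x = +23 mm
- scoop_bowl (a point): Middle of the scoop's bowl, 11.5 mm above its underside, 5 mm from the grip's axis; -x out of the mouth, z up. Bowl 66 x 66 mm, 30 mm high, floor 1.5 mm, walls 2 mm, the sides cut back by 22 mm at the mouth. The lip has no raised edge: pearls roll out unless the mouth is tipped up a little, and pour out when it is tipped down
- scoop: The whole scoop; origin at the middle of its underside, 10 mm towards the mouth from the grip's axis; axes as above
- dish_floor (a point): Dark steel viewing dish, fixed: round, 136 mm across the rim, 34 mm high, sides sloping in to a flat inner floor about 60 mm across, 6 mm above the table. The point is the centre of that floor. On the dish's +x side, 140 mm from its centre, stands the focus gauge: a 10 mm steel post 170 mm high
- dish: The dish and its gauge post; origin under the dish's centre on the table, x axis towards the post, z up
- gauge_tip (a point): Tip of the gauge's pointer: a thin steel arm (8 mm wide, 4 mm thick) on a black collar on the post, pointing in towards the dish, ending 105 mm from the dish's axis. Its mid-thickness marks the focal height, 95 to 155 mm above the table. Friction (4 N) keeps it where it is set; z up
- loupe_lens (a point): Centre of the loupe's round lens (dark steel ring 74 mm across, 8 mm thick). z is the lens's axis, up when level; the wooden handle runs along -x, 44 to 136 mm from this point, 16 mm wide (y), 18 mm high (z), its mid-height level with the lens. It lies level and loose on a rest, handle underside 30 mm above the table; 110 g
- loupe_grip (a point): Point to take the loupe's handle: on its centreline, 68 mm from the lens's centre, half-way up the handle; axes as the loupe's. Pinch across y from above. The rest leaves the handle free of support from 44 to 117 mm from the lens's centre
- loupe: The whole loupe; origin 9 mm below the lens's centre; axes as above
- rest_base (a point): Wooden loupe rest, fixed: two low blocks 30 to 35 mm high joined by a strip; origin on the table at its middle, 55 mm from the lens's centre; x along the handle towards the lens
- pearl0_center (a point): 20 mm glass costume pearl, a plain white ball of 11 g that rolls freely; the point is its centre. At the start all six pearls lie in the tray's -x half, loose and never stacked
- pearl1_center (a point): 20 mm glass costume pearl, a plain white ball of 11 g that rolls freely; the point is its centre. At the start all six pearls lie in the tray's -x half, loose and never stacked
- pearl2_center (a point): 20 mm glass costume pearl, a plain white ball of 11 g that rolls freely; the point is its centre. At the start all six pearls lie in the tray's -x half, loose and never stacked
- pearl3_center (a point): 20 mm glass costume pearl, a plain white ball of 11 g that rolls freely; the point is its centre. At the start all six pearls lie in the tray's -x half, loose and never stacked
- pearl4_center (a point): 20 mm glass costume pearl, a plain white ball of 11 g that rolls freely; the point is its centre. At the start all six pearls lie in the tray's -x half, loose and never stacked
- pearl5_center (a point): 20 mm glass costume pearl, a plain white ball of 11 g that rolls freely; the point is its centre. At the start all six pearls lie in the tray's -x half, loose and never stacked
- tape: Bystander, loose: roll of cardboard-brown tape lying flat, 80 mm across, 22 mm high; origin under its centre
- phone: Bystander, loose: dark phone lying flat, 150 x 72 x 9 mm; origin under its centre
- glue: Bystander, loose: white glue bottle, 44 mm across, 100 mm high; origin under its centre
- jar: Bystander, loose: amber glass jar, 60 mm across, 60 mm high; origin under its centre
- pot: Bystander, loose: empty steel pot, 72 mm across, 90 mm high; origin under its centre
- spool: Bystander, loose: grey thread spool standing up, 36 mm across, 45 mm high; origin under its centre
There are look-alikes about, which are no part of the job. Leave any blue or turquoise look-alike of the scoop alone.

How it is judged:
By the outcome, as a careful person would: the job done as asked, in the order asked, and still so for the second after the job is handed in, while the arm keeps its last pose, push and grip.
It also fails if it takes over 72 s, if anything falls off the work surface, if the arm or the gripper's body presses on something with over 40 N, if the wrist force passes 120 N, or if a joint passes its speed limit or range.

## Working session

There is one attempt and no reset: what is moved stays moved. The work goes in short steps, Python scripts to look and compute and a tool call to move; the robot and the scene stay as the last step left them, time stands still between calls to the robot, and variables do not carry over. Pictures are saved under pics/ and viewed, and the job is handed in when it is done.

Besides the shell and the picture viewer there is one more tool, called after "Emit:" as a command line: name --pt "numbers of a row" for each row, then --argument value for the rest. apply_moves: Moves the arm, as the interface text tells. Its arguments: {"type":"object","properties":{"slide":{"type":"array"},"yaw":{"type":"array"},"hand":{"type":"array"},"grip_force":{"type":"number"}},"required":["slide","yaw","hand"]}

```bash
ls; mkdir -p pics; python3 - <<'E'
from cell import arm, viewer
import cv2
for n in ["scene","top","wrist"]:
    im=viewer.get_image(n); cv2.imwrite(f"pics/{n}0.png",im[:,:,::-1])
    print(n,viewer.camera_model(n))
print(arm.observe())
E
```

```text
pics
scene {'K': array([[362.39688609,   0.        , 259.15527613],
       [  0.        , 362.39688609, 192.23262786],
       [  0.        ,   0.        ,   1.        ]]), 'eye': array([1.22626032, 0.25668238, 0.74403031]), 'rotation': array([0.53971446, 0.22794928, 0.30690258, 0.75003883])}
top {'K': array([[468.18993398,   0.        , 244.97865288],
       [  0.        , 468.18993398, 188.46508013],
       [  0.        ,   0.        ,   1.        ]]), 'eye': array([0.44155068, 0.02563676, 1.61739197]), 'rotation': array([ 0.70801815,  0.03990802, -0.02536346, -0.70460936])}
wrist {'K': array([[274.7594434 ,   0.        , 253.33945794],
       [  0.        , 274.7594434 , 194.18680658],
       [  0.        ,   0.        ,   1.        ]]), 'mount': array([[ 8.76745470e-04,  9.66259089e-01,  2.57570582e-01,
         6.55063945e-02],
       [ 9.99998086e-01, -1.29763640e-03,  1.46410032e-03,
         1.23907899e-03],
       [ 1.74893320e-03,  2.57568805e-01, -9.66258377e-01,
        -1.17970504e-01],
       [ 0.00000000e+00,  0.00000000e+00,  0.00000000e+00,
         1.00000000e+00]])}
{'time_s': 0.15, 'joint_pos': array([ 1.48570717e+00,  4.06988810e-02,  8.40139309e-02, -3.55031065e-04,
       -1.61549554e+00, -3.33679792e-01]), 'qd': array([ 0.00022834, -0.00250526,  0.00404617,  0.00141828,  0.00014943,
       -0.00169371]), 'joint_torque': array([-2.61190449e-03, -3.68618953e+01,  3.47692823e+01,  6.93641737e+00,
       -4.48269813e-03,  4.15748076e-06]), 'ee_pos': array([0.24383818, 0.54797095, 0.25547593]), 'eef_rot': array([ 7.08728565e-04,  9.78160415e-01, -2.07850166e-01, -9.01743475e-05]), 'contact_force': array([-0.03949648, -0.72837128, -0.1830636 ]), 'torque': array([ 0.0067432 ,  0.03605368, -0.01713345]), 'finger_gap': 0.08542591660764055}
```

View pics/scene0.png

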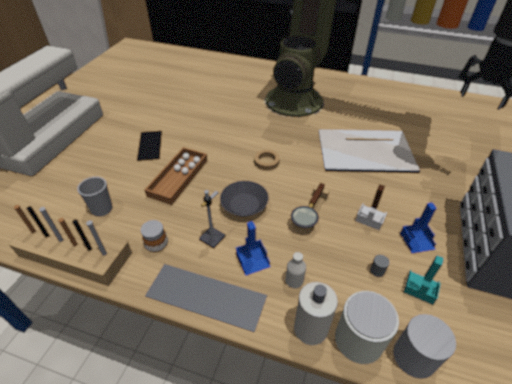

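View pics/top0.png

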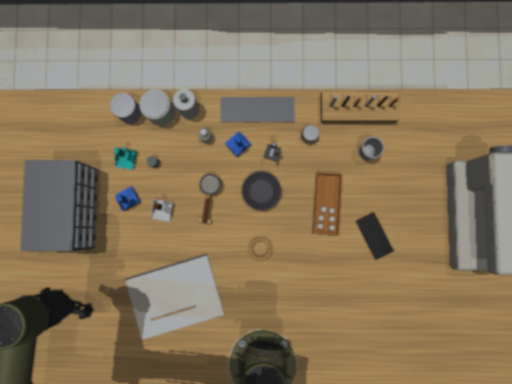

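View pics/wrist0.png

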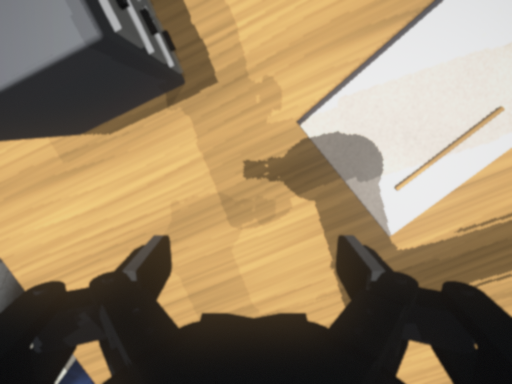

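The scene view shows the aluminium scoop with its dark grip at about (373,212), next to blue and turquoise decoys. It also shows the loupe at (305,217), the dish at (244,200), the gauge at (210,200–237), and the tray with pearls at (178,175). In the top view these are the scoop (162,209), loupe (210,184), dish (262,190), gauge (273,152) and tray (327,203).

```bash
cat > h.py <<'E'
import numpy as np, cv2
from scipy.spatial.transform import Rotation as R
from cell import arm, viewer
def q2R(q): return R.from_quat([q[1],q[2],q[3],q[0]]).as_matrix()
def cam(n,st=None):
    m=viewer.camera_model(n)
    if n!='wrist': return m['K'],q2R(m['rotation']),np.array(m['eye'])
    st=st or arm.observe(); T=q2R(st['eef_rot']); M=m['mount']
    return m['K'],T@M[:3,:3],T@M[:3,3]+st['ee_pos']
def ray(c,px):
    K,Rm,e=c; d=np.array([(px[0]-K[0,2])/K[0,0],-(px[1]-K[1,2])/K[1,1],-1.]); return Rm@d
def onz(c,px,z):
    d=ray(c,px); return c[2]+d*(z-c[2][2])/d[2]
def proj(c,P):
    K,Rm,e=c; p=Rm.T@(np.array(P)-e); return np.array([K[0,0]*p[0]/-p[2]+K[0,2],K[1,1]*-p[1]/-p[2]+K[1,2]])
def snap(n,name,crop=None,s=1):
    st=arm.observe(); im=viewer.get_image(n); np.savez(f'pics/{name}.npz',pos=st['ee_pos'],rot=st['eef_rot']); cv2.imwrite(f'pics/{name}.png',im[:,:,::-1])
    return im,cam(n,st)
def wcam(name):
    d=np.load(f'pics/{name}.npz'); return cam('wrist',dict(ee_pos=d['pos'],eef_rot=d['rot']))
def crop(name,x0,y0,x1,y1,s,out):
    im=cv2.imread(f'pics/{name}.png')[y0:y1,x0:x1]; cv2.imwrite(f'pics/{out}.png',cv2.resize(im,None,fx=s,fy=s,interpolation=cv2.INTER_CUBIC))
def st():
    s=arm.observe(); Rm=q2R(s['eef_rot']); print('t',round(s['time_s'],2),'pos',s['ee_pos'].round(4),'toolx',Rm[:,0].round(3),'tooly',Rm[:,1].round(3),'F',s['contact_force'].round(1),'gap',round(s['finger_gap'],4),'q',s['joint_pos'].round(2)); return s
E
python3 - <<'E'
from h import *
c=cam('top')
for n,px,z in [('scoop',(162,209),0.03),('loupe',(210,184),.04),('dish',(262,190),.034),('gauge',(273,152),.0),('tray',(327,203),.03),('phone',(375,236),0),('tape',(260,247),.02)]:
    print(n,onz(c,px,z).round(3))
crop('top0',100,140,350,260,3.2,'t1')
crop('scene0',130,130,450,310,2.5,'s1')
E
```

```text
scoop [0.517 0.341 0.03 ]
loupe [0.602 0.177 0.04 ]
dish [0.583 0.001 0.034]
gauge [ 0.719 -0.038  0.   ]
tray [ 0.54  -0.219  0.03 ]
phone [ 0.43  -0.386  0.   ]
tape [0.391 0.007 0.02 ]
```

View pics/t1.png

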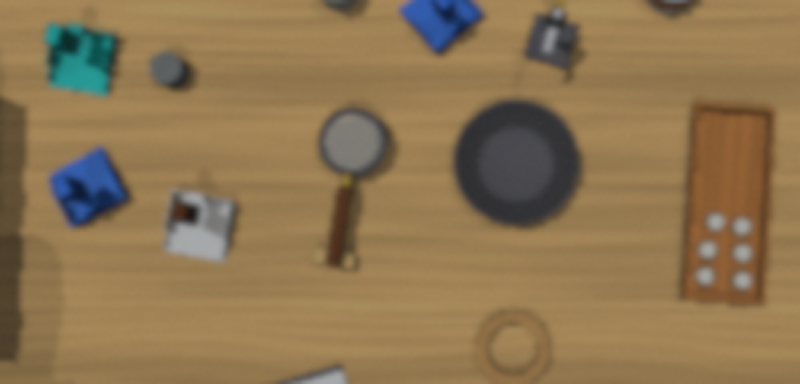

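View pics/s1.png

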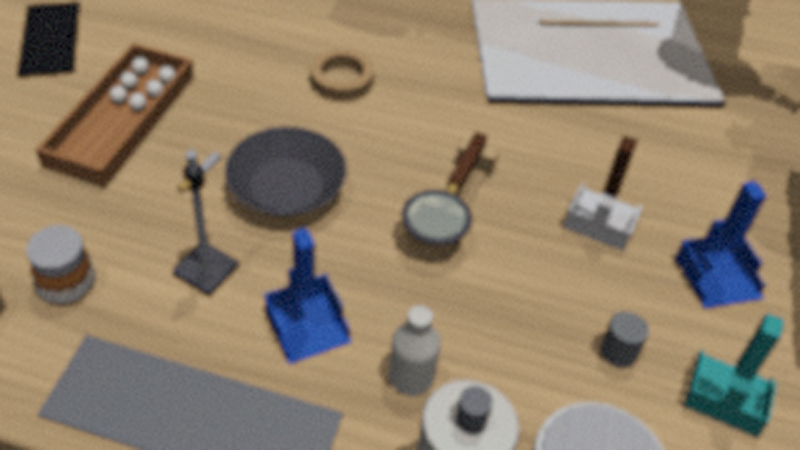

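Plan: view from the wrist camera as I go, starting above the scoop.

Emit:
apply_moves --pt "0.05 0.018 0" --pt "0.11 0.036 0" --pt "0.17 0.056 0" --pt "0.225 0.074 0" --pt "0.26 0.086 0" --yaw '[-0.1, -0.2, -0.3, -0.38, -0.42]' --hand '[0, 0, 0, 0, 0]'

```text
time_s: 0.78
ee_pos: [0.448, 0.3618, 0.2561]
eef_rot: [0.0, 1.0, 0.001, -0.0]
contact_force: [-0.0, 0.4, 0.4]
finger_gap: 0.0858
```

```bash
python3 - <<'E'
from h import *
st(); snap('wrist','w1')
crop('w1',0,0,512,384,1.5,'w1b')
E
```

```text
t 0.78 pos [0.448  0.3618 0.2561] toolx [ 1.     0.001 -0.   ] tooly [ 0.001 -1.     0.   ] F [-0.   0.4  0.4] gap 0.0858 q [ 1.03 -0.02  0.02  0.   -1.62  0.54]
```

View pics/w1b.png

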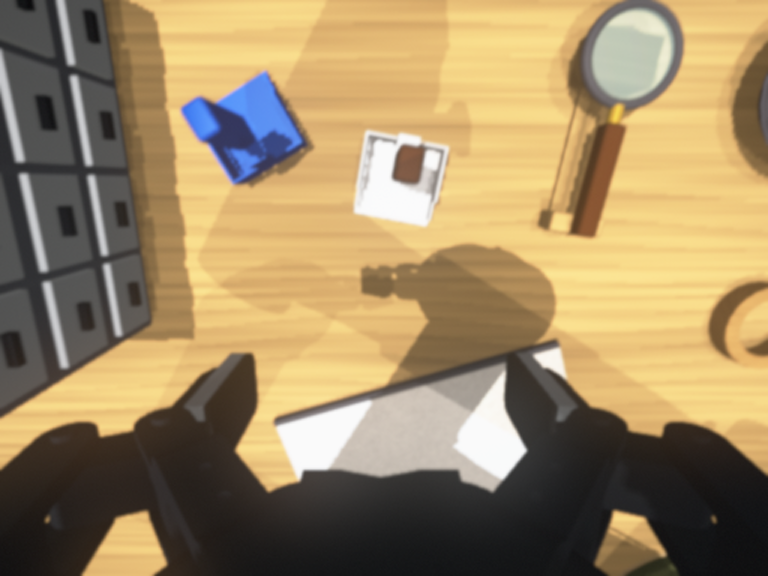

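The wrist view shows the scoop with its mouth towards the robot. The lip corners are at enlarged (355,212) and (428,226), and the dark grip top is at (409,163). I'll crop closer.

```bash
python3 - <<'E'
from h import *
crop('w1',220,70,320,165,7,'w1c')
crop('w1',340,0,470,170,4,'w1d')
E
```

```text
(no output)
```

View pics/w1c.png

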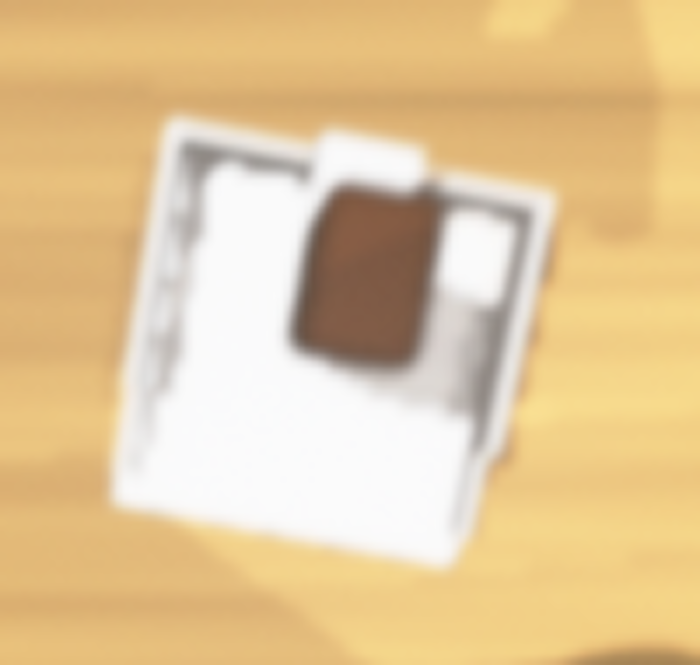

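View pics/w1d.png

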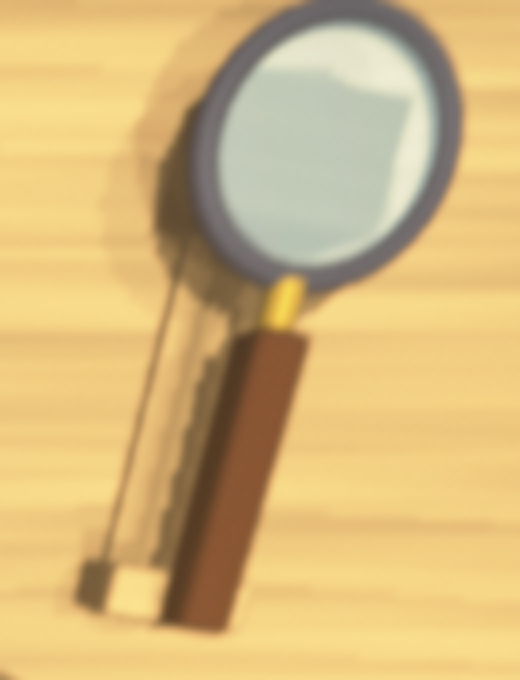

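```bash
python3 - <<'E'
from h import *
c=wcam('w1')
g=lambda x,y,s=7,ox=220,oy=70:(ox+x/s-.0,oy+y/s)
a=onz(c,g(112,500),.001);b=onz(c,g(447,567),.001)
d=onz(c,g(170,118),.03);e=onz(c,g(553,193),.03)
for p in (a,b,d,e): print(p.round(4))
print('widths',np.linalg.norm(a-b),np.linalg.norm(d-e))
for v in (b-a,e-d): print('ang y-axis', np.degrees(np.arctan2(v[0],-v[1])))
lm=(a+b)/2;bm=(d+e)/2; print('mid lip',lm,'mid back',bm,'dir',np.degrees(np.arctan2(*(bm-lm)[[1,0]])),np.linalg.norm((bm-lm)[:2]))
G=[onz(c,g(*p),.125) for p in [(345,185),(440,190),(418,365),(295,345)]]
print('grip top',np.mean(G,0),[ (G[i]-G[(i+1)%4]).round(4) for i in range(4)])
gl=lambda x,y:(340+x/4,y/4)
H=[onz(c,gl(*p),.048) for p in [(250,333),(308,340),(182,625),(228,630)]]
n=(H[0]+H[1])/2;f=(H[2]+H[3])/2;u=(n-f)[:2]
print('handle near',n,'far',f,np.degrees(np.arctan2(u[1],u[0])),np.linalg.norm(u)); print('lens',onz(c,gl(328,145),.043))
E
```

```text
[0.4867 0.3842 0.001 ]
[0.4741 0.3198 0.001 ]
[0.5518 0.3717 0.03  ]
[0.5401 0.307  0.03  ]
widths 0.06557645728998227 0.0658131342824877
ang y-axis -11.044683229902613
ang y-axis -10.298421597658164
mid lip [0.48039768 0.35199652 0.001     ] mid back [0.54593455 0.3393616  0.03      ] dir -10.912232104617654 0.06674370108596177
grip top [0.52326944 0.34350436 0.125     ] [array([0.0006, 0.0116, 0.    ]), array([ 0.0207, -0.0021, -0.    ]), array([-0.0024, -0.0154,  0.    ]), array([-0.0189,  0.0059,  0.    ])]
handle near [0.55300601 0.18759689 0.048     ] far [0.47239313 0.19753882 0.048     ] -7.03074387788873 0.08122363074652536
lens [0.6020239  0.17889898 0.043     ]
```

Emit:
apply_moves --pt "0.045 0.01 0.0" --pt "0.0749 0.0182 0.03" --pt "0.0749 0.0182 0.09" --pt "0.0749 0.0182 0.135" --pt "0.0749 0.0182 0.155" --yaw '[0.1, 0.189, 0.189, 0.189, 0.189]' --hand '[0, 0, 0, 0, 0]'

```text
time_s: 1.45
ee_pos: [0.5204, 0.3446, 0.0977]
eef_rot: [0.002, 0.996, -0.094, -0.002]
contact_force: [-0.2, 0.8, 0.9]
finger_gap: 0.0857
```

```bash
python3 - <<'E'
from h import *
st(); snap('wrist','w2')
crop('w2',0,0,512,384,1.5,'w2b')
E
```

```text
t 1.45 pos [0.5204 0.3446 0.0977] toolx [ 0.982 -0.187 -0.003] tooly [-0.187 -0.982  0.004] F [-0.2  0.8  0.9] gap 0.0857 q [ 0.9   0.15 -0.09 -0.   -1.34  0.48]
```

View pics/w2b.png

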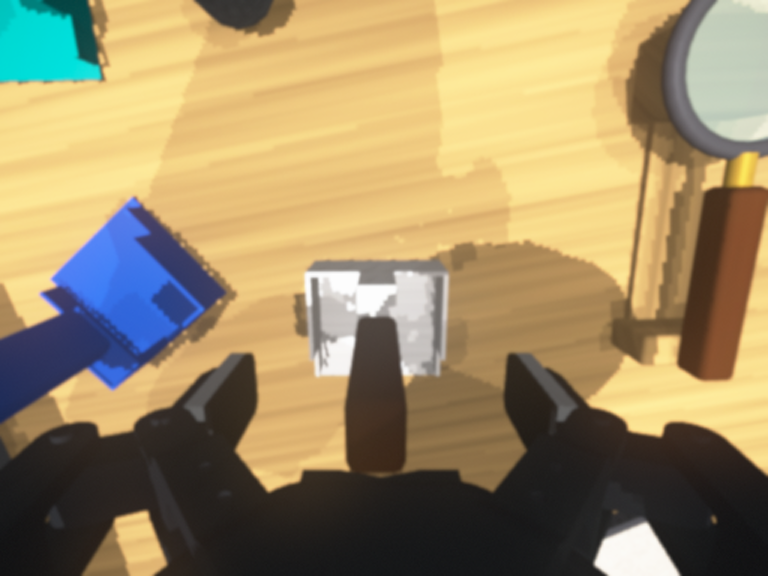

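The scoop is square between the jaws, with the grip at column 377 and the pad midpoint at about 383. Closing now.

Emit:
apply_moves --pt "0 0 0" --pt "0 0 0" --pt "0 0 0" --pt "0 0 0" --pt "0 0 0" --yaw '[0, 0, 0, 0, 0]' --hand '[1, 1, 1, 1, 1]' --grip_force 35

```text
time_s: 2.12
ee_pos: [0.5218, 0.3459, 0.1024]
eef_rot: [-0.0, 0.996, -0.094, 0.001]
contact_force: [-1.1, -1.2, 4.5]
finger_gap: 0.0154
```

```bash
python3 - <<'E'
from h import *
st()
E
```

```text
t 2.12 pos [0.5218 0.3459 0.1024] toolx [ 0.982 -0.187  0.001] tooly [-0.187 -0.982 -0.001] F [-1.1 -1.2  4.5] gap 0.0154 q [ 0.9   0.14 -0.09  0.   -1.34  0.48]
```

Emit:
apply_moves --pt "0 0 -0.03" --pt "0 0 -0.09" --pt "0 0.03 -0.15" --pt "0 0.08 -0.15" --pt "0 0.14 -0.15" --yaw '[0, 0, 0, 0, 0]' --hand '[1, 1, 1, 1, 1]'

```text
time_s: 2.75
ee_pos: [0.4949, 0.2074, 0.2517]
eef_rot: [-0.001, 0.996, -0.093, 0.0]
contact_force: [0.2, -0.3, -1.3]
finger_gap: 0.0155
```

Emit:
apply_moves --pt "0 0.06 0" --pt "0 0.12 0" --pt "0 0.18 0" --pt "0 0.24 0" --pt "0 0.3 0" --yaw '[0, 0, 0, 0, 0]' --hand '[1, 1, 1, 1, 1]'

```text
time_s: 3.38
ee_pos: [0.4385, -0.0881, 0.2513]
eef_rot: [-0.0, 0.996, -0.093, 0.0]
contact_force: [-0.1, -0.5, -1.5]
finger_gap: 0.0153
```

Emit:
apply_moves --pt "0 0.04 0" --pt "0 0.08 0" --pt "0 0.1 0" --pt "0 0.1 0" --yaw '[-0.08, -0.12, -0.12, -0.12]' --hand '[1, 1, 1, 1]'

```text
time_s: 3.88
ee_pos: [0.4202, -0.1857, 0.251]
eef_rot: [-0.0, 0.999, -0.035, -0.0]
contact_force: [-0.5, -0.1, -0.6]
finger_gap: 0.015
```

```bash
python3 - <<'E'
from h import *
st(); snap('wrist','w3')
crop('w3',0,0,512,384,1.5,'w3b')
E
```

```text
t 3.88 pos [ 0.4202 -0.1857  0.251 ] toolx [ 0.998 -0.07  -0.001] tooly [-0.07  -0.998 -0.   ] F [-0.5 -0.1 -0.6] gap 0.015 q [ 0.03 -0.34 -0.27 -0.   -1.65  1.47]
```

View pics/w3b.png

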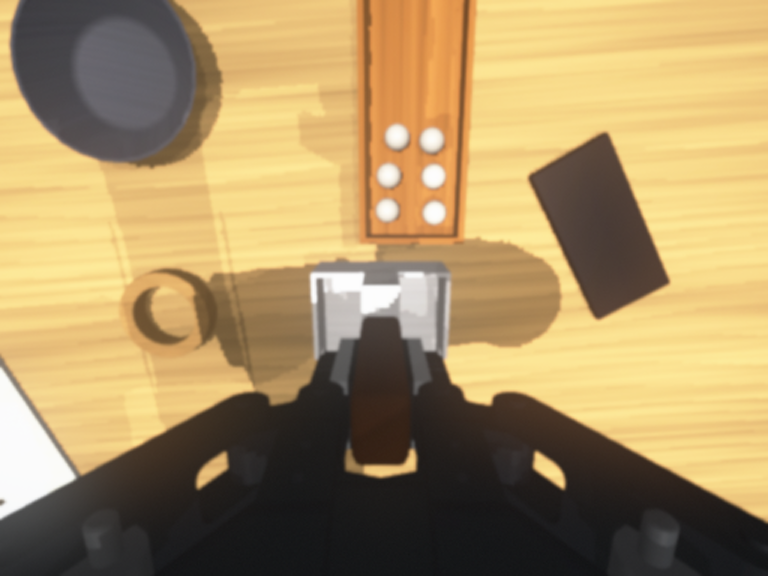

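The tray's near end is at rows 235–243 and the pearls at rows 135–212 (enlarged). I'll crop to measure it.

```bash
python3 - <<'E'
from h import *
crop('w3',225,0,330,170,4.5,'w3c')
E
```

```text
(no output)
```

View pics/w3c.png

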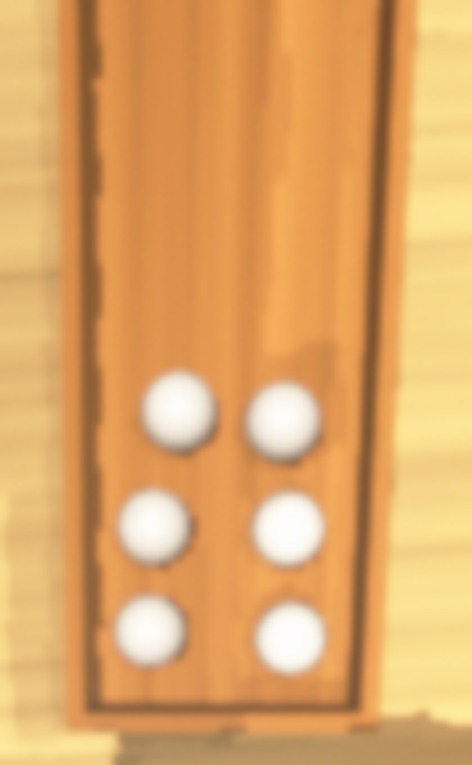

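```bash
python3 - <<'E'
from h import *
c=wcam('w3'); g=lambda x,y:(225+x/4.5,y/4.5)
nl=onz(c,g(68,728),.03);nr=onz(c,g(379,726),.03);fl=onz(c,g(58,0),.03);fr=onz(c,g(417,0),.03)
for p in (nl,nr,fl,fr):print(p.round(4))
print('w',np.linalg.norm(nl-nr),np.linalg.norm(fl-fr))
for a,b in((nl,fl),(nr,fr)): print(np.degrees(np.arctan2(*(b-a)[[1,0]])))
v=nr-nl; print('near ang',np.degrees(np.arctan2(v[0],-v[1])))
for p in [(179,411),(283,421),(154,526),(289,529),(150,631),(290,638)]: print(onz(c,g(*p),.016).round(4))
E
```

```text
[ 0.4375 -0.1713  0.03  ]
[ 0.4321 -0.2566  0.03  ]
[ 0.6114 -0.1832  0.03  ]
[ 0.6054 -0.2687  0.03  ]
w 0.08548159309973516 0.08566840264366168
-3.90311380624184
-3.9650781279119016
near ang -3.5944481691823467
[ 0.5186 -0.2072  0.016 ]
[ 0.5141 -0.235   0.016 ]
[ 0.4894 -0.1986  0.016 ]
[ 0.486  -0.2356  0.016 ]
[ 0.4612 -0.1957  0.016 ]
[ 0.4565 -0.2348  0.016 ]
```

```bash
python3 - <<'E'
from h import *
c=wcam('w3'); s=np.load('pics/w3.npz'); T=q2R(s['rot'])
for px in [(311,270),(450,272)]:
    p=onz(c,(px[0]/1.5,px[1]/1.5),.1786); print((T.T@(p-s['pos'])).round(4))
tgt=np.array([.6064,-.2257,.251]); print('slide',(T.T@(tgt-s['pos'])).round(4))
E
```

```text
[ 0.0248 -0.0315  0.0723]
[0.0239 0.0341 0.0723]
slide [ 0.1886  0.0268 -0.0002]
```

Emit:
apply_moves --pt "0.05 0.007 0" --pt "0.11 0.015 0" --pt "0.165 0.022 0" --pt "0.1886 0.0255 0.03" --pt "0.1886 0.0255 0.06" --yaw '[0, 0, 0, 0, 0]' --hand '[1, 1, 1, 1, 1]'

```text
time_s: 4.55
ee_pos: [0.6086, -0.2217, 0.1885]
eef_rot: [-0.0, 0.999, -0.033, -0.001]
contact_force: [-0.6, -0.6, -1.2]
finger_gap: 0.0154
```

```bash
python3 - <<'E'
from h import *
st(); snap('wrist','w4')
crop('w4',0,0,512,384,1.5,'w4b')
E
```

```text
t 4.55 pos [ 0.6086 -0.2217  0.1885] toolx [ 0.998 -0.067 -0.002] tooly [-0.067 -0.998 -0.001] F [-0.6 -0.6 -1.2] gap 0.0154 q [-0.04  0.17  0.1  -0.   -1.5   1.55]
```

View pics/w4b.png

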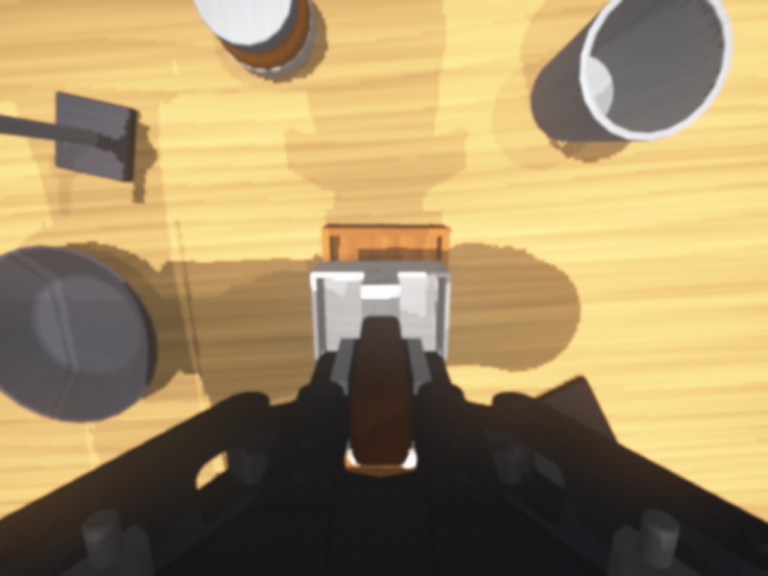

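```bash
python3 - <<'E'
from h import *
crop('w4',200,140,312,185,7,'w4c')
E
```

```text
(no output)
```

View pics/w4c.png

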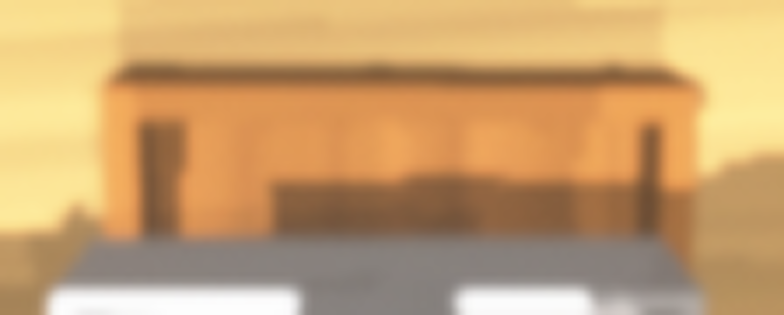

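```bash
python3 - <<'E'
from h import *
c=wcam('w4'); s=np.load('pics/w4.npz'); T=q2R(s['rot']); g=lambda x,y:(200+x/7,140+y/7)
for px,z in [((106,85),.03),((700,90),.03),((140,122),.03),((662,122),.03),((48,290),.1151),((704,290),.1151)]:
    p=onz(c,g(*px),z); print(p.round(4),(T.T@(p-s['pos'])).round(4))
E
```

```text
[ 0.6457 -0.1867  0.03  ] [ 0.035  -0.0373  0.1584]
[ 0.6394 -0.2714  0.03  ] [0.0344 0.0476 0.1584]
[ 0.6401 -0.191   0.03  ] [ 0.0297 -0.0326  0.1585]
[ 0.6352 -0.2658  0.03  ] [0.0298 0.0424 0.1584]
[ 0.634  -0.1912  0.1151] [ 0.0235 -0.0321  0.0734]
[ 0.6297 -0.2578  0.1151] [0.0236 0.0346 0.0733]
```

Emit:
apply_moves --pt "0 0.001 0" --pt "0 0.001 0.025" --pt "0 0.001 0.042" --pt "0 0.001 0.045" --yaw '[0, 0, 0, 0]' --hand '[1, 1, 1, 1]'

```text
time_s: 5.1
ee_pos: [0.6067, -0.2237, 0.146]
eef_rot: [0.0, 0.999, -0.034, -0.0]
contact_force: [0.3, 0.7, -1.3]
finger_gap: 0.0152
```

```bash
python3 - <<'E'
from h import *
st(); snap('wrist','w5')
crop('w5',190,130,322,190,6,'w5c')
E
```

```text
t 5.1 pos [ 0.6067 -0.2237  0.146 ] toolx [ 0.998 -0.068 -0.001] tooly [-0.068 -0.998  0.   ] F [ 0.3  0.7 -1.3] gap 0.0152 q [-0.04  0.18  0.03  0.   -1.43  1.55]
```

View pics/w5c.png

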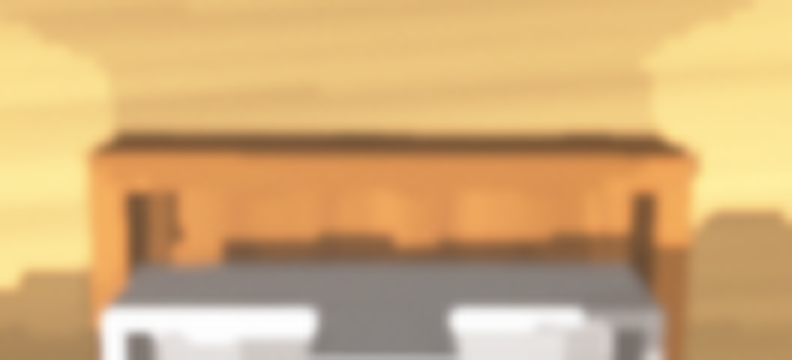

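Emit:
apply_moves --pt "0 0.0015 0.005" --pt "0 0.0015 0.02" --pt "0 0.0015 0.032" --pt "0 0.0015 0.0365" --pt "0 0.0015 0.0372" --yaw '[0, 0, 0, 0, 0]' --hand '[1, 1, 1, 1, 1]'

```text
time_s: 5.78
ee_pos: [0.6069, -0.2256, 0.109]
eef_rot: [0.0, 0.999, -0.034, -0.0]
contact_force: [-0.5, -0.1, -1.0]
finger_gap: 0.0157
```

```bash
python3 - <<'E'
from h import *
st(); snap('wrist','w6')
crop('w6',150,110,362,230,3.7,'w6c')
snap('scene','s6'); crop('s6',130,130,230,220,7,'s6c')
E
```

```text
t 5.78 pos [ 0.6069 -0.2256  0.109 ] toolx [ 0.998 -0.068 -0.   ] tooly [-0.068 -0.998  0.   ] F [-0.5 -0.1 -1. ] gap 0.0157 q [-0.05  0.2  -0.02  0.   -1.36  1.55]
```

View pics/w6c.png

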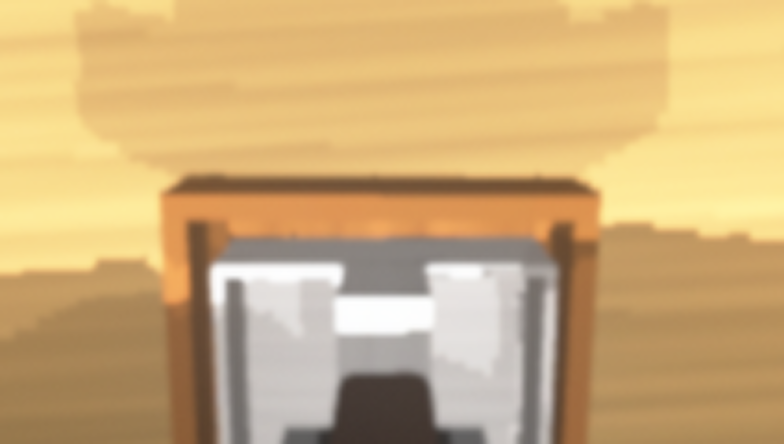

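View pics/s6c.png

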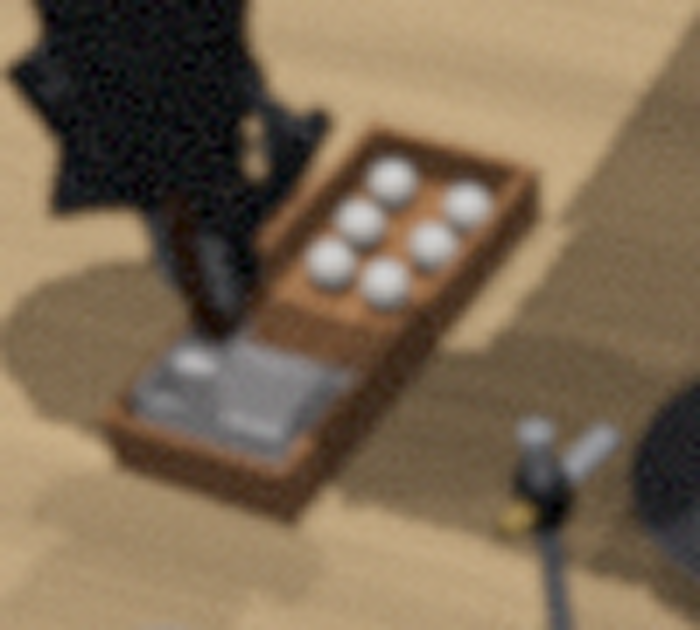

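The scoop sits inside the tray clear of the walls, and all six pearls are in the near half. Before scooping I'll test whether pressing down and pulling back pivots the scoop mouth-up in the grasp.

Emit:
apply_moves --pt "-0.01 0 0" --pt "-0.02 0 0" --pt "-0.022 0 0.002" --pt "-0.022 0 0.003" --yaw '[0, 0, 0, 0]' --hand '[1, 1, 1, 1]' --grip_force 20

```text
time_s: 6.38
ee_pos: [0.585, -0.2242, 0.1084]
eef_rot: [0.001, 0.999, -0.034, 0.001]
contact_force: [-4.0, 3.0, 11.3]
finger_gap: 0.0158
```

```bash
python3 - <<'E'
from h import *
st()
E
```

```text
t 6.38 pos [ 0.585  -0.2242  0.1084] toolx [ 0.998 -0.067  0.002] tooly [-0.067 -0.998  0.001] F [-4.   3.  11.3] gap 0.0158 q [-0.05  0.14 -0.08  0.   -1.35  1.55]
```

Emit:
apply_moves --pt "0.004 0 0" --pt "0.008 0 0" --pt "0.012 0 0" --pt "0.015 0 0" --pt "0.015 0 0" --yaw '[0, 0, 0, 0, 0]' --hand '[1, 1, 1, 1, 1]'

```text
time_s: 7.0
ee_pos: [0.6001, -0.2258, 0.1094]
eef_rot: [0.001, 0.999, -0.034, 0.001]
contact_force: [-5.0, 1.1, 11.7]
finger_gap: 0.0157
```

```bash
python3 - <<'E'
from h import *
st()
snap('scene','s7'); crop('s7',130,130,230,220,7,'s7c')
snap('wrist','w7'); crop('w7',150,110,362,230,3.7,'w7c')
E
```

```text
t 7.0 pos [ 0.6001 -0.2258  0.1094] toolx [ 0.998 -0.067  0.002] tooly [-0.067 -0.998  0.002] F [-5.   1.1 11.7] gap 0.0157 q [-0.05  0.18 -0.04  0.   -1.36  1.55]
```

View pics/s7c.png

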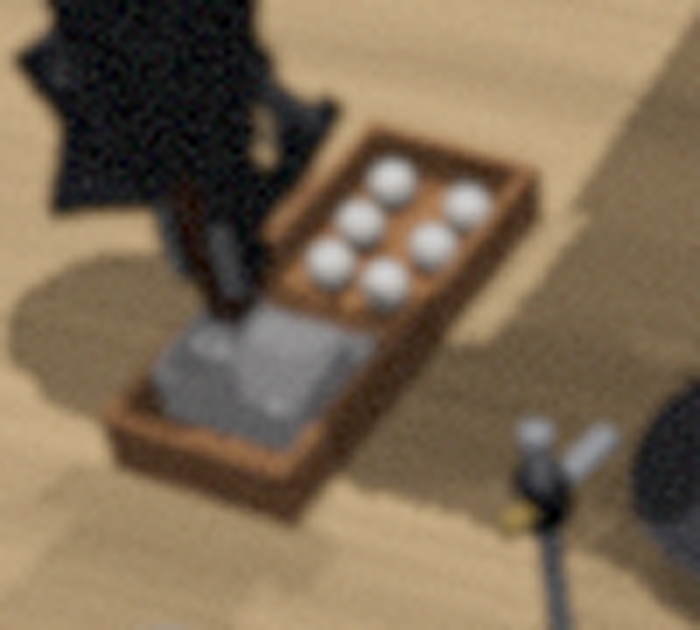

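View pics/w7c.png

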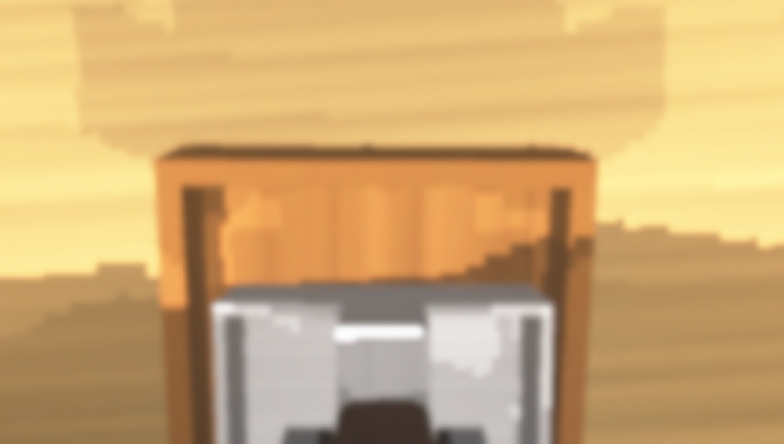

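Press-and-pull pivots the scoop mouth-up. Now I'll drive towards the pearls while pressing, which should level it again and scoop.

Emit:
apply_moves --pt "-0.008 0 0" --pt "-0.016 0 0" --pt "-0.026 0 0" --pt "-0.038 0 0" --pt "-0.05 0 0" --yaw '[0, 0, 0, 0, 0]' --hand '[1, 1, 1, 1, 1]'

```text
time_s: 7.72
ee_pos: [0.551, -0.222, 0.1082]
eef_rot: [0.001, 0.999, -0.034, 0.002]
contact_force: [16.1, -2.3, 20.7]
finger_gap: 0.0154
```

```bash
python3 - <<'E'
from h import *
st()
snap('scene','s8'); crop('s8',130,130,230,220,7,'s8c')
E
```

```text
t 7.72 pos [ 0.551  -0.222   0.1082] toolx [ 0.998 -0.067  0.005] tooly [-0.067 -0.998  0.001] F [16.1 -2.3 20.7] gap 0.0154 q [-0.04  0.05 -0.17  0.   -1.34  1.55]
```

View pics/s8c.png

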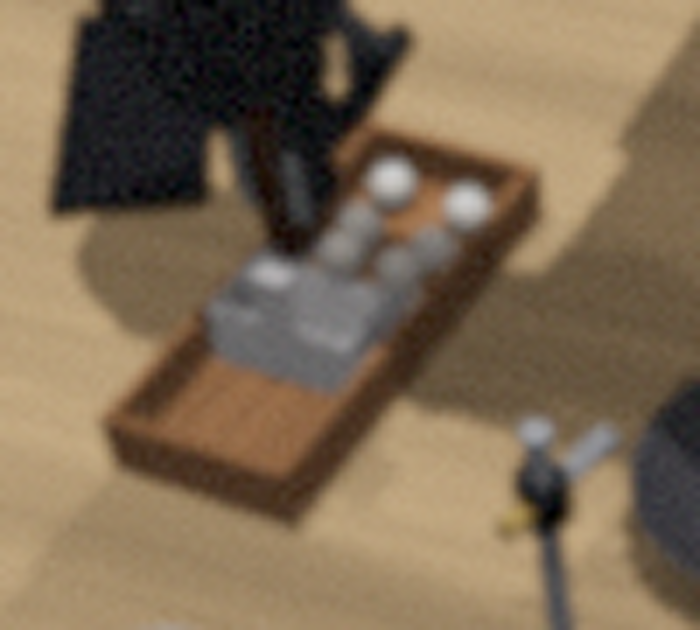

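Emit:
apply_moves --pt "-0.012 0 -0.001" --pt "-0.024 0 -0.001" --pt "-0.036 0 -0.001" --pt "-0.045 0 -0.001" --pt "-0.045 0 -0.001" --yaw '[0, 0, 0, 0, 0]' --hand '[1, 1, 1, 1, 1]'

```text
time_s: 8.4
ee_pos: [0.5076, -0.2191, 0.1122]
eef_rot: [0.001, 0.999, -0.033, 0.005]
contact_force: [4.7, 1.7, 17.8]
finger_gap: 0.016
```

```bash
python3 - <<'E'
from h import *
st()
snap('scene','s9'); crop('s9',130,130,230,220,7,'s9c')
E
```

```text
t 8.4 pos [ 0.5076 -0.2191  0.1122] toolx [ 0.998 -0.067  0.01 ] tooly [-0.067 -0.998  0.002] F [ 4.7  1.7 17.8] gap 0.016 q [-0.04 -0.06 -0.28  0.   -1.34  1.55]
```

View pics/s9c.png

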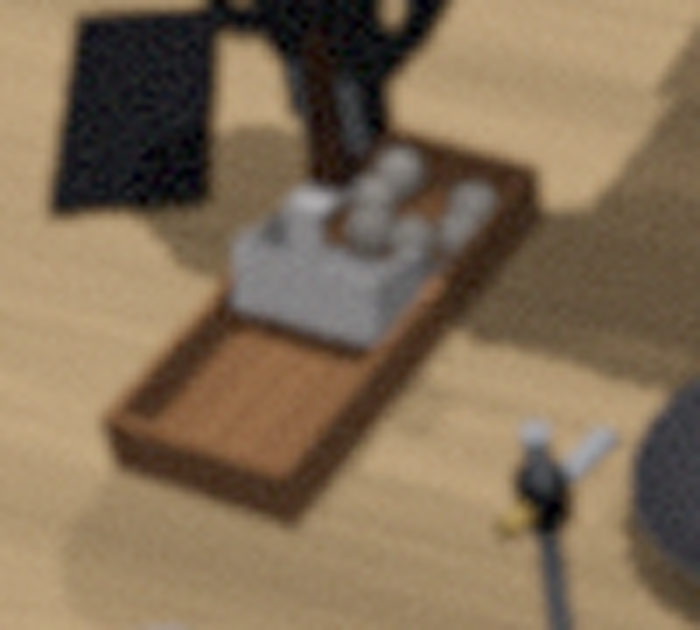

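The scoop pitched mouth-down: TCP z rose 4 mm, and floor friction is high when pressed. I'll pull back a little to level it, then push with a firm grip and no press.

Emit:
apply_moves --pt "0.004 0 0" --pt "0.008 0 0" --pt "0.01 0 0.001" --pt "0.01 0 0.001" --yaw '[0, 0, 0, 0]' --hand '[1, 1, 1, 1]'

```text
time_s: 8.95
ee_pos: [0.5161, -0.2198, 0.1102]
eef_rot: [0.001, 0.999, -0.033, 0.002]
contact_force: [1.3, 2.3, 18.8]
finger_gap: 0.0154
```

```bash
python3 - <<'E'
from h import *
st()
snap('scene','s10'); crop('s10',130,130,230,220,7,'s10c')
E
```

```text
t 8.95 pos [ 0.5161 -0.2198  0.1102] toolx [ 0.998 -0.067  0.005] tooly [-0.067 -0.998  0.002] F [ 1.3  2.3 18.8] gap 0.0154 q [-0.04 -0.04 -0.26  0.   -1.34  1.55]
```

View pics/s10c.png

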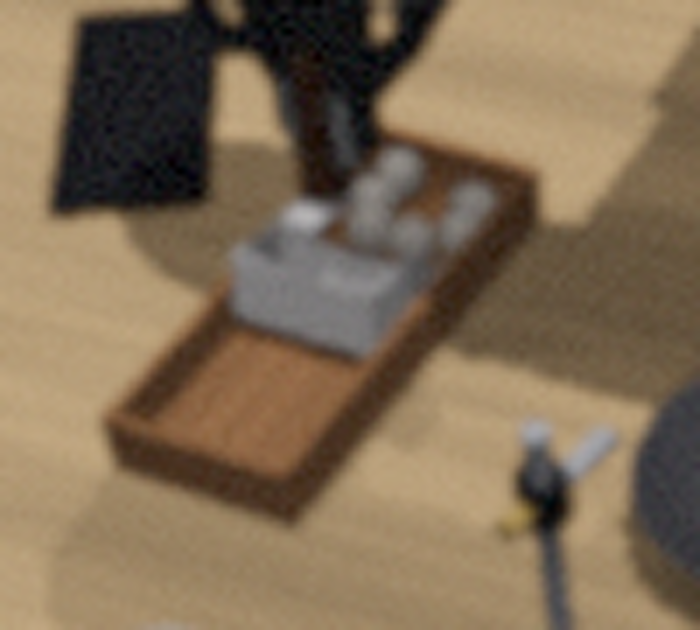

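Emit:
apply_moves --pt "0.003 0 0" --pt "0.005 0 0" --pt "0.006 0 0" --yaw '[0, 0, 0]' --hand '[1, 1, 1]'

```text
time_s: 9.38
ee_pos: [0.5212, -0.22, 0.1087]
eef_rot: [0.001, 0.999, -0.034, 0.001]
contact_force: [-0.6, 1.3, 14.7]
finger_gap: 0.0157
```

```bash
python3 - <<'E'
from h import *
st()
snap('scene','s11'); crop('s11',130,130,230,220,7,'s11c')
snap('wrist','w11'); crop('w11',130,110,382,260,3.1,'w11c')
E
```

```text
t 9.38 pos [ 0.5212 -0.22    0.1087] toolx [ 0.998 -0.067  0.002] tooly [-0.067 -0.998  0.002] F [-0.6  1.3 14.7] gap 0.0157 q [-0.04 -0.02 -0.25  0.   -1.34  1.55]
```

View pics/s11c.png

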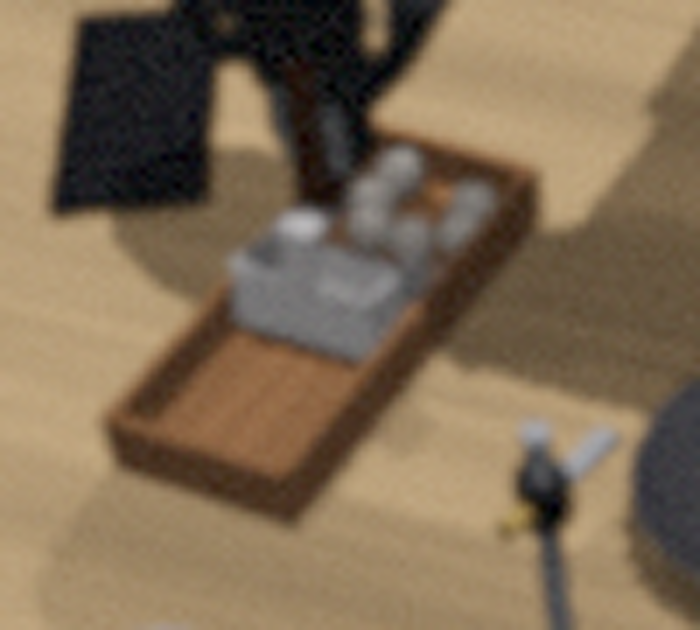

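View pics/w11c.png

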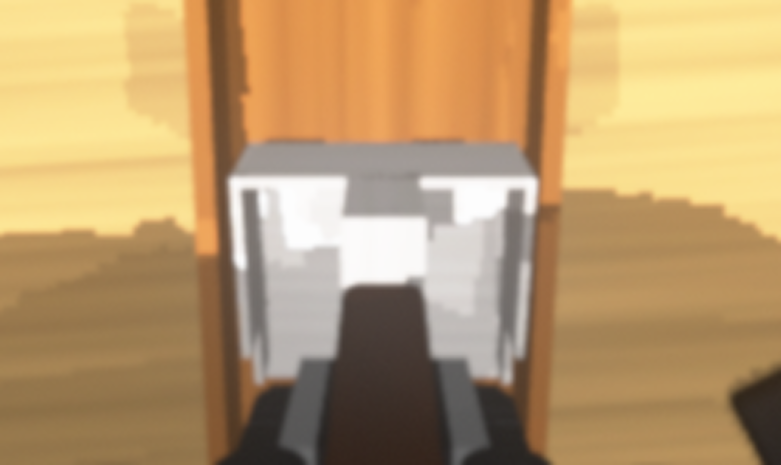

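Emit:
apply_moves --pt "0 0 -0.0025" --pt "-0.004 0 -0.0028" --pt "-0.01 0 -0.0028" --pt "-0.016 0 -0.0028" --pt "-0.02 0 -0.0028" --yaw '[0, 0, 0, 0, 0]' --hand '[1, 1, 1, 1, 1]' --grip_force 70

```text
time_s: 10.1
ee_pos: [0.5008, -0.2183, 0.109]
eef_rot: [0.0, 0.999, -0.034, 0.0]
contact_force: [4.8, 0.8, 7.1]
finger_gap: 0.0149
```

```bash
python3 - <<'E'
from h import *
st()
snap('scene','s12'); crop('s12',130,130,230,220,7,'s12c')
E
```

```text
t 10.1 pos [ 0.5008 -0.2183  0.109 ] toolx [ 0.998 -0.068  0.001] tooly [-0.068 -0.998  0.   ] F [4.8 0.8 7.1] gap 0.0149 q [-0.04 -0.07 -0.29  0.   -1.35  1.55]
```

View pics/s12c.png

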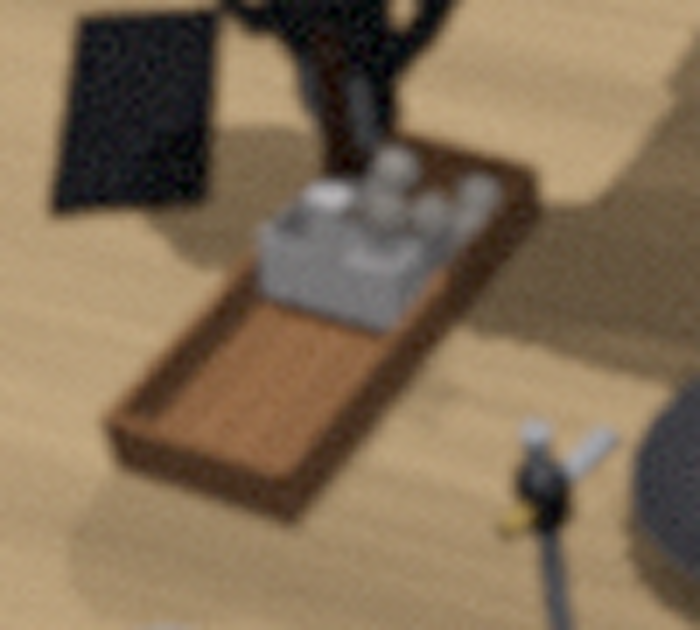

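```bash
python3 - <<'E'
from h import *
ims=[viewer.get_image('scene') for _ in range(3)]
im=np.mean(ims,0)[135:190,160:215].astype(np.uint8)
im=cv2.resize(im,None,fx=12,fy=10.9,interpolation=cv2.INTER_CUBIC); cv2.imwrite('pics/s13.png',im[:,:,::-1])
ims=[viewer.get_image('top') for _ in range(2)]
im=np.mean(ims,0)[165:240,300:350].astype(np.uint8)
im=cv2.resize(im,None,fx=8,fy=8,interpolation=cv2.INTER_CUBIC); cv2.imwrite('pics/t13.png',im[:,:,::-1])
E
```

```text
(no output)
```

View pics/s13.png

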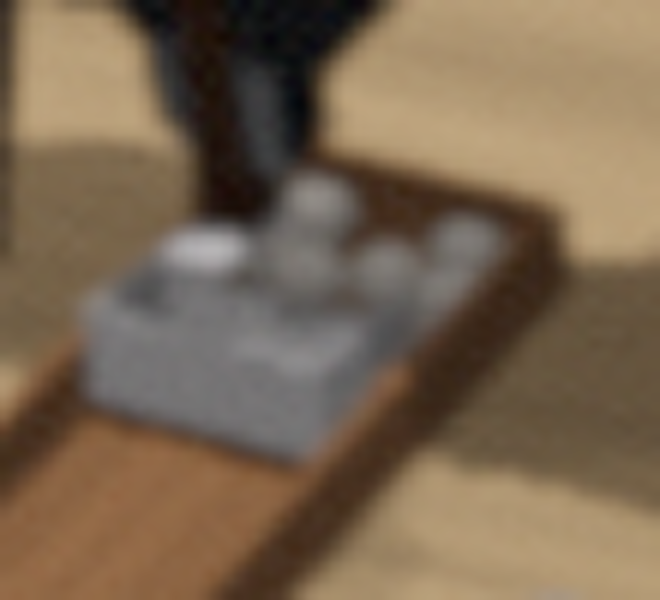

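View pics/t13.png

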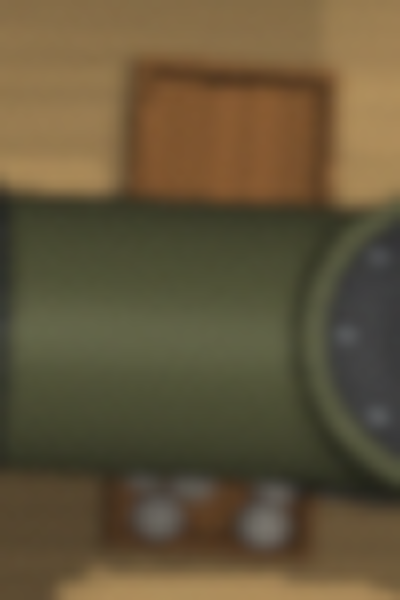

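Top view: two pearls stay by the end wall, and three more sit just at the lip. I'll push the last 13 mm so the lip gets under them.

Emit:
apply_moves --pt "-0.004 0 0" --pt "-0.009 0 0" --pt "-0.014 0 0" --pt "-0.014 0 0" --yaw '[0, 0, 0, 0]' --hand '[1, 1, 1, 1]'

```text
time_s: 10.9
ee_pos: [0.4868, -0.2174, 0.109]
eef_rot: [0.0, 0.999, -0.034, -0.0]
contact_force: [1.5, 0.2, 6.5]
finger_gap: 0.0152
```

```bash
cat > look.py <<'E'
from h import *
import sys
n=sys.argv[1]
st()
im=np.mean([viewer.get_image('scene') for _ in range(2)],0)[130:190,160:215].astype(np.uint8)
a=cv2.resize(im,(550,600),interpolation=cv2.INTER_CUBIC)
im=viewer.get_image('top')[195:240,300:350]
b=cv2.resize(im,(250,225),interpolation=cv2.INTER_CUBIC); c=np.zeros((600,250,3),np.uint8); c[:225]=b
cv2.imwrite(f'pics/{n}.png',np.hstack([a,c])[:,:,::-1])
E
python3 look.py l14
```

```text
t 10.9 pos [ 0.4868 -0.2174  0.109 ] toolx [ 0.998 -0.068 -0.   ] tooly [-0.068 -0.998  0.   ] F [1.5 0.2 6.5] gap 0.0152 q [-0.04 -0.11 -0.33  0.   -1.35  1.55]
```

View pics/l14.png

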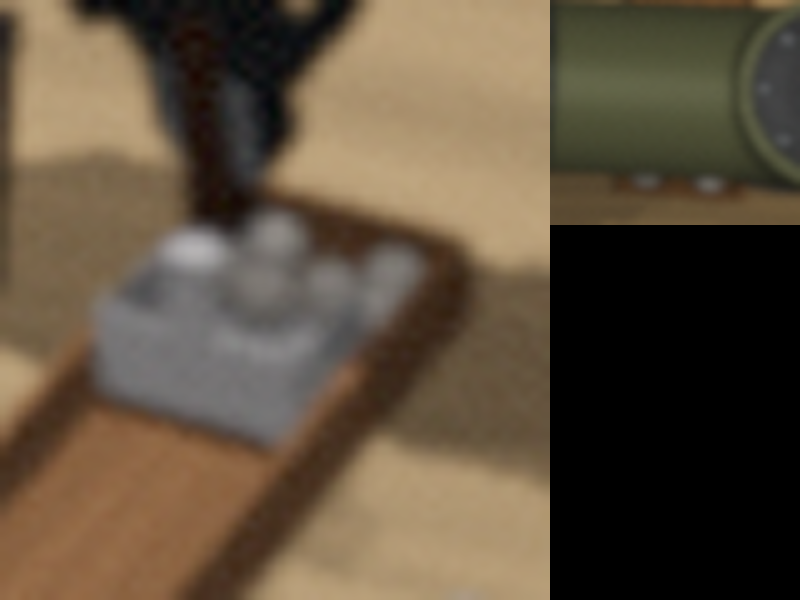

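Emit:
apply_moves --pt "0 0 0.0015" --pt "0.003 0 0.0015" --pt "0.007 0 0.0015" --pt "0.011 0 0.0012" --pt "0.015 0 0.001" --yaw '[0, 0, 0, 0, 0]' --hand '[1, 1, 1, 1, 1]' --grip_force 20

```text
time_s: 11.68
ee_pos: [0.4992, -0.2185, 0.1065]
eef_rot: [-0.0, 0.999, -0.034, -0.004]
contact_force: [-4.9, -0.7, 5.1]
finger_gap: 0.0154
```

```bash
python3 look.py l15
```

```text
t 11.68 pos [ 0.4992 -0.2185  0.1065] toolx [ 0.998 -0.068 -0.008] tooly [-0.068 -0.998  0.   ] F [-4.9 -0.7  5.1] gap 0.0154 q [-0.04 -0.07 -0.29  0.   -1.35  1.55]
```

View pics/l15.png

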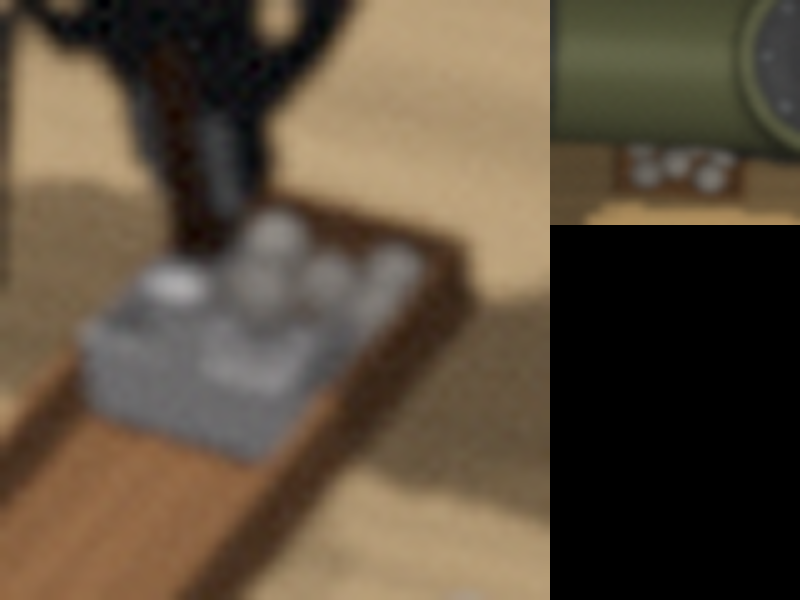

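```bash
python3 - <<'E'
from h import *
snap('wrist','w15'); crop('w15',130,110,382,260,3.1,'w15c')
E
```

```text
(no output)
```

View pics/w15c.png

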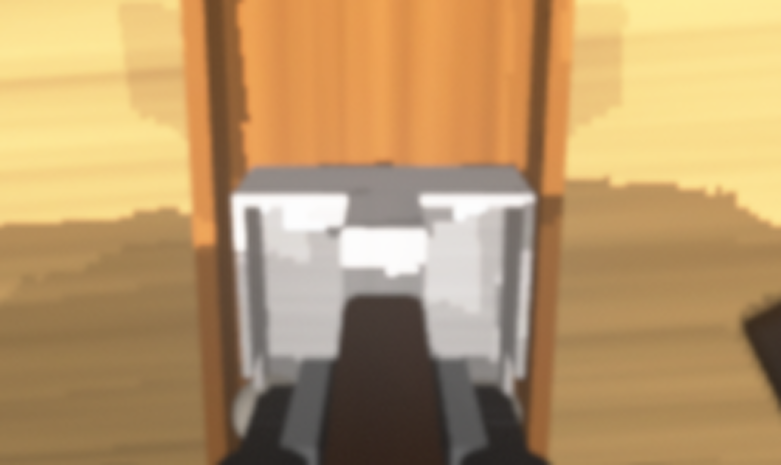

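The back wall's top edge sits at wrist row ~172, against 180.5 when level. So the scoop is still about 5° mouth-down and the pearls have not gone in. I'll pull back further to level it.

Emit:
apply_moves --pt "0.004 0 0.001" --pt "0.008 0 0.001" --pt "0.012 0 0.001" --pt "0.012 0 0.001" --yaw '[0, 0, 0, 0]' --hand '[1, 1, 1, 1]'

```text
time_s: 12.38
ee_pos: [0.5114, -0.2194, 0.1054]
eef_rot: [0.0, 0.999, -0.034, -0.004]
contact_force: [-3.7, 0.7, 5.8]
finger_gap: 0.015
```

```bash
cat > wl.py <<'E'
from h import *
import sys
n=sys.argv[1]; s=st(); im,_=snap('wrist',n)
a=cv2.resize(im[120:260,130:382],(756,420),interpolation=cv2.INTER_CUBIC)
for r in (180.5,): cv2.line(a,(0,int((r-120)*3)),(60,int((r-120)*3)),(255,0,0),1)
cv2.imwrite(f'pics/{n}c.png',a[:,:,::-1])
E
python3 wl.py w16
```

```text
t 12.38 pos [ 0.5114 -0.2194  0.1054] toolx [ 0.998 -0.068 -0.008] tooly [-0.068 -0.998  0.   ] F [-3.7  0.7  5.8] gap 0.015 q [-0.04 -0.03 -0.27  0.   -1.35  1.55]
```

View pics/w16c.png

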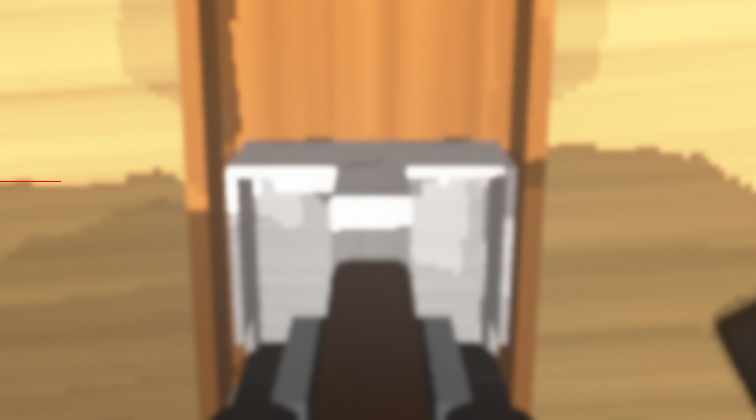

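I'll let the scoop stand flat on the tray floor by opening briefly, then regrip it level and firmly.

Emit:
apply_moves --pt "0 0 -0.003" --pt "0 0 -0.003" --pt "0 0 -0.003" --pt "0 0 -0.003" --yaw '[0, 0, 0, 0]' --hand '[0.6, 0.5, 0.5, 0.5]'

```text
time_s: 12.92
ee_pos: [0.514, -0.2191, 0.1097]
eef_rot: [-0.0, 0.999, -0.034, -0.0]
contact_force: [0.0, 0.7, 0.4]
finger_gap: 0.0423
```

```bash
python3 wl.py w17
```

```text
t 12.93 pos [ 0.514  -0.2191  0.1097] toolx [ 0.998 -0.068 -0.   ] tooly [-0.068 -0.998 -0.   ] F [0.  0.7 0.4] gap 0.0423 q [-0.04 -0.04 -0.26 -0.   -1.35  1.55]
```

View pics/w17c.png

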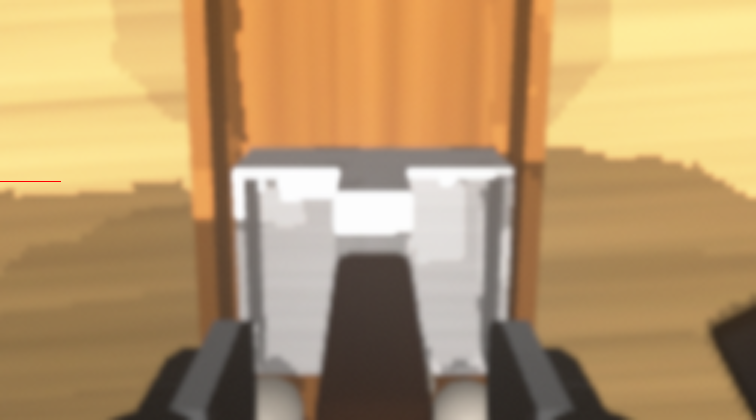

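The scoop is flat, and two pearls sit just in front of its lip at (278,400) and (460,400). I'll centre on the grip and regrip firmly.

Emit:
apply_moves --pt "0.0035 0 0" --pt "0.0035 0 0" --pt "0.0035 0 0" --pt "0.0035 0 0" --pt "0.0035 0 0" --yaw '[0, 0, 0, 0, 0]' --hand '[0.5, 1, 1, 1, 1]' --grip_force 80

```text
time_s: 13.6
ee_pos: [0.5177, -0.2195, 0.11]
eef_rot: [0.0, 0.999, -0.034, 0.0]
contact_force: [1.5, -0.6, -0.7]
finger_gap: 0.0151
```

```bash
python3 wl.py w18; python3 look.py l18
```

```text
t 13.6 pos [ 0.5177 -0.2195  0.11  ] toolx [ 0.998 -0.068  0.   ] tooly [-0.068 -0.998  0.   ] F [ 1.5 -0.6 -0.7] gap 0.0151 q [-0.04 -0.03 -0.25  0.   -1.35  1.55]
t 13.65 pos [ 0.5176 -0.2195  0.11  ] toolx [ 0.998 -0.068  0.   ] tooly [-0.068 -0.998  0.   ] F [ 0.6 -0.1 -0.6] gap 0.0153 q [-0.04 -0.03 -0.25  0.   -1.35  1.55]
```

View pics/w18c.png

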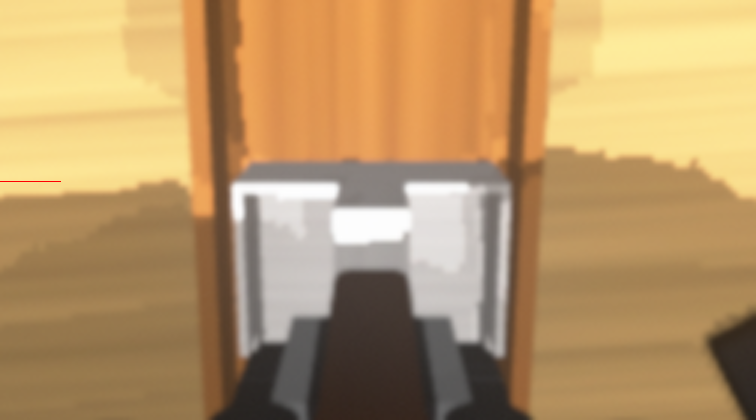

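View pics/l18.png

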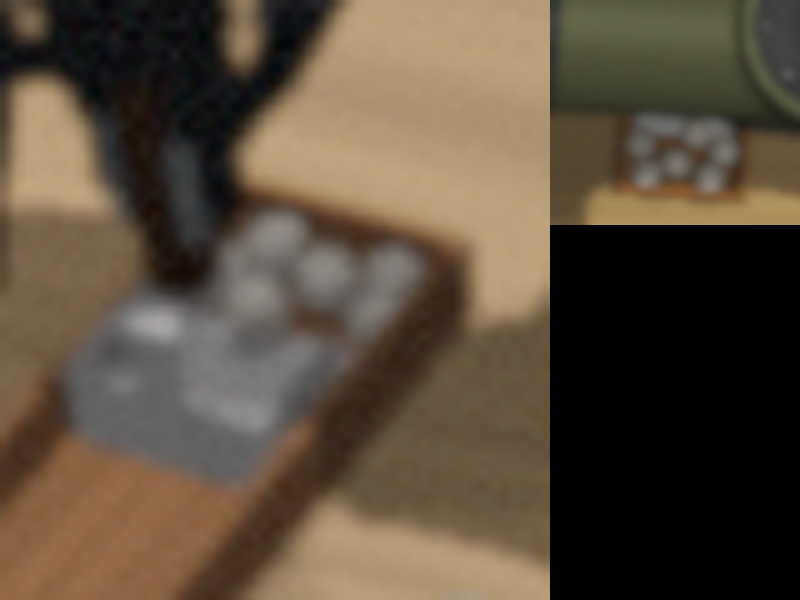

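The edge is back at row 181, so the scoop is level. Pushing forward unpressed with a firm grip.

Emit:
apply_moves --pt "-0.008 0 0.0003" --pt "-0.017 0 0.0003" --pt "-0.026 0 0.0003" --pt "-0.033 0 0.0003" --pt "-0.033 0 0.0003" --yaw '[0, 0, 0, 0, 0]' --hand '[1, 1, 1, 1, 1]'

```text
time_s: 14.42
ee_pos: [0.4874, -0.2171, 0.1126]
eef_rot: [0.0, 0.999, -0.034, 0.005]
contact_force: [9.0, 1.3, 5.1]
finger_gap: 0.0153
```

```bash
python3 wl.py w19; python3 look.py l19
```

```text
t 14.43 pos [ 0.4874 -0.2171  0.1126] toolx [ 0.998 -0.067  0.01 ] tooly [-0.067 -0.998  0.   ] F [9.  1.3 5.1] gap 0.0153 q [-0.04 -0.12 -0.33  0.   -1.35  1.54]
t 14.47 pos [ 0.4875 -0.2171  0.1126] toolx [ 0.998 -0.067  0.01 ] tooly [-0.067 -0.998  0.   ] F [8.2 0.9 5.2] gap 0.0149 q [-0.04 -0.12 -0.33  0.   -1.35  1.54]
```

View pics/w19c.png

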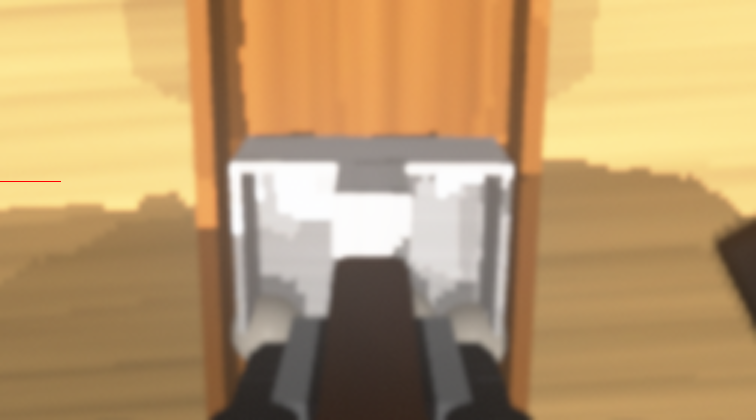

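View pics/l19.png

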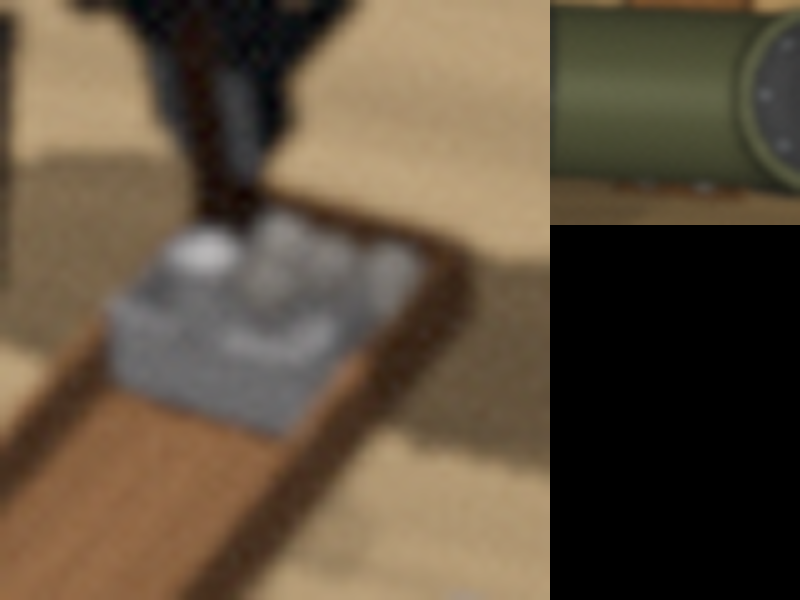

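Pearls are now inside the bowl, at wrist (268,320) and (465,325), but the push tipped the scoop about 5° mouth-down again. I'll release so it drops flat, then regrip.

Emit:
apply_moves --pt "0 0 0.0" --pt "0.001 0 0" --pt "0.002 0 0" --pt "0.002 0 0" --yaw '[0, 0, 0, 0]' --hand '[0.6, 0.5, 0.5, 0.5]' --grip_force 20

```text
time_s: 15.12
ee_pos: [0.4864, -0.2174, 0.1092]
eef_rot: [0.0, 0.999, -0.034, -0.001]
contact_force: [-0.4, 0.3, 0.1]
finger_gap: 0.0427
```

```bash
python3 wl.py w20
```

```text
t 15.12 pos [ 0.4864 -0.2174  0.1092] toolx [ 0.998 -0.068 -0.001] tooly [-0.068 -0.998  0.   ] F [-0.4  0.3  0.1] gap 0.0427 q [-0.04 -0.11 -0.33  0.   -1.35  1.55]
```

View pics/w20c.png

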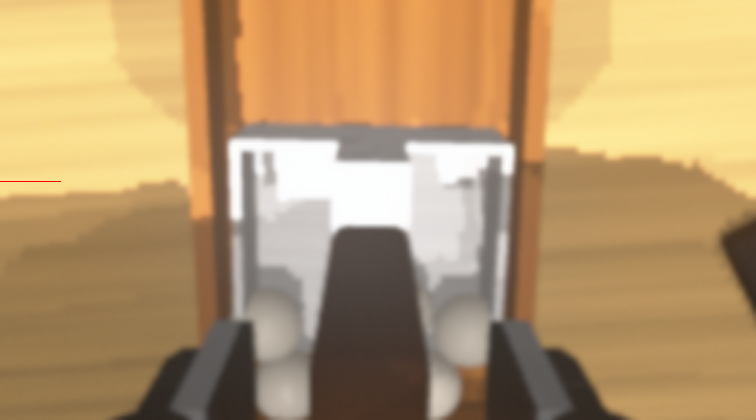

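Two pearls are fully inside the bowl. I'll re-centre on the grip, about 10 mm in +x, close gently, then press and pull to tip the mouth up.

Emit:
apply_moves --pt "0.005 0 0" --pt "0.01 0 0" --pt "0.01 0 0" --pt "0.01 0 0.0" --pt "0.01 0 0.0" --yaw '[0, 0, 0, 0, 0]' --hand '[0.5, 0.5, 1, 1, 1]' --grip_force 20

```text
time_s: 15.8
ee_pos: [0.4966, -0.2179, 0.1095]
eef_rot: [-0.0, 0.999, -0.034, -0.0]
contact_force: [0.9, -0.7, -0.6]
finger_gap: 0.016
```

```bash
python3 wl.py w21
```

```text
t 15.8 pos [ 0.4966 -0.2179  0.1095] toolx [ 0.998 -0.068 -0.   ] tooly [-0.068 -0.998 -0.   ] F [ 0.9 -0.7 -0.6] gap 0.016 q [-0.04 -0.08 -0.3  -0.   -1.35  1.55]
```

View pics/w21c.png

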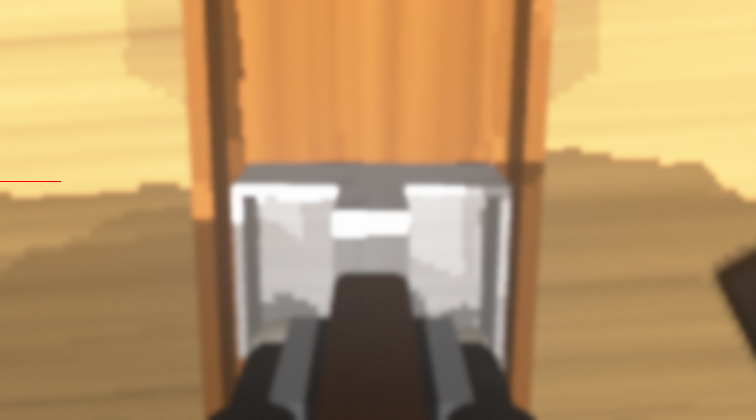

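Emit:
apply_moves --pt "0 0 0.0025" --pt "0.002 0 0.003" --pt "0.006 0 0.003" --pt "0.01 0 0.003" --pt "0.014 0 0.003" --yaw '[0, 0, 0, 0, 0]' --hand '[1, 1, 1, 1, 1]'

```text
time_s: 16.48
ee_pos: [0.511, -0.2195, 0.1099]
eef_rot: [0.001, 0.999, -0.034, 0.001]
contact_force: [-5.3, 2.9, 13.4]
finger_gap: 0.0159
```

```bash
python3 wl.py w22; python3 look.py l22
```

```text
t 16.48 pos [ 0.511  -0.2195  0.1099] toolx [ 0.998 -0.067  0.002] tooly [-0.067 -0.998  0.002] F [-5.3  2.9 13.4] gap 0.0159 q [-0.04 -0.05 -0.27  0.   -1.35  1.55]
t 16.52 pos [ 0.5114 -0.2195  0.1098] toolx [ 0.998 -0.067  0.002] tooly [-0.067 -0.998  0.002] F [-4.8  3.3 13.1] gap 0.0159 q [-0.04 -0.05 -0.27  0.   -1.35  1.55]
```

View pics/w22c.png

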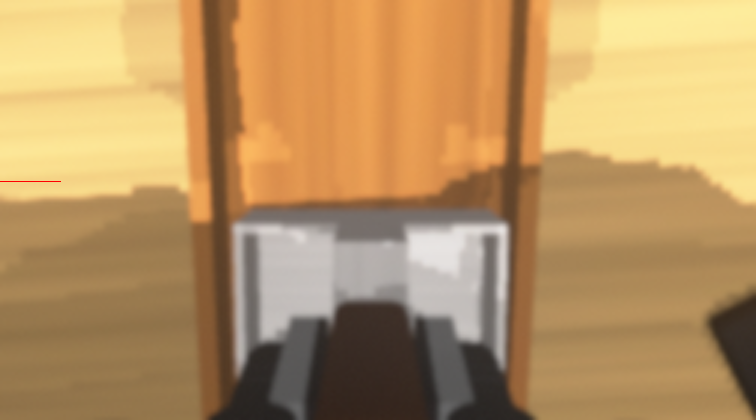

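View pics/l22.png

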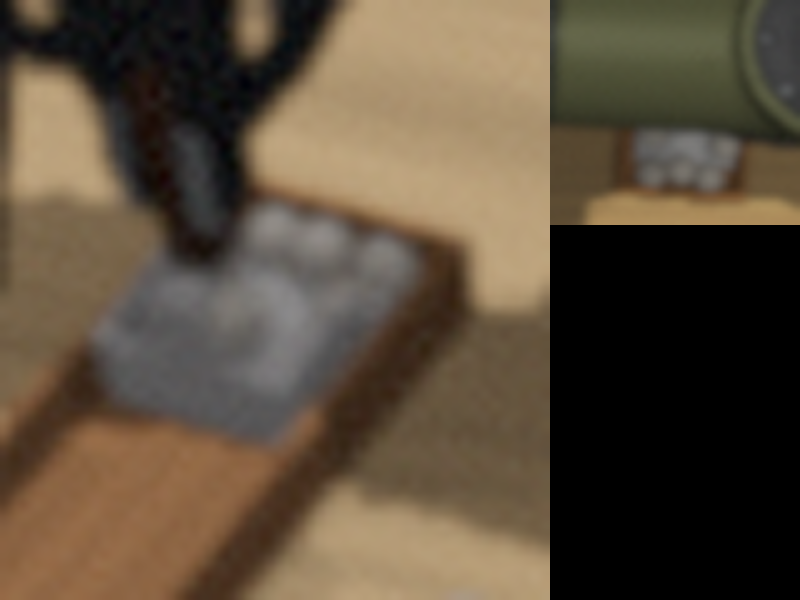

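```bash
python3 - <<'E'
from h import *
im=np.mean([viewer.get_image('scene') for _ in range(5)],0)[130:180,160:210].astype(np.uint8)
a=cv2.resize(im,(600,600),interpolation=cv2.INTER_CUBIC)
a=cv2.convertScaleAbs(a,alpha=1.5)
cv2.imwrite('pics/s23.png',a[:,:,::-1])
im=np.mean([viewer.get_image('top') for _ in range(3)],0)[205:240,310:345].astype(np.uint8)
a=cv2.resize(im,(500,500),interpolation=cv2.INTER_CUBIC); a=cv2.convertScaleAbs(a,alpha=1.5)
cv2.imwrite('pics/t23.png',a[:,:,::-1])
E
python3 wl.py w23
```

```text
t 17.07 pos [ 0.5113 -0.2195  0.1098] toolx [ 0.998 -0.067  0.003] tooly [-0.067 -0.998  0.002] F [-3.9  2.1 12.8] gap 0.0156 q [-0.04 -0.05 -0.27  0.   -1.34  1.55]
```

View pics/s23.png

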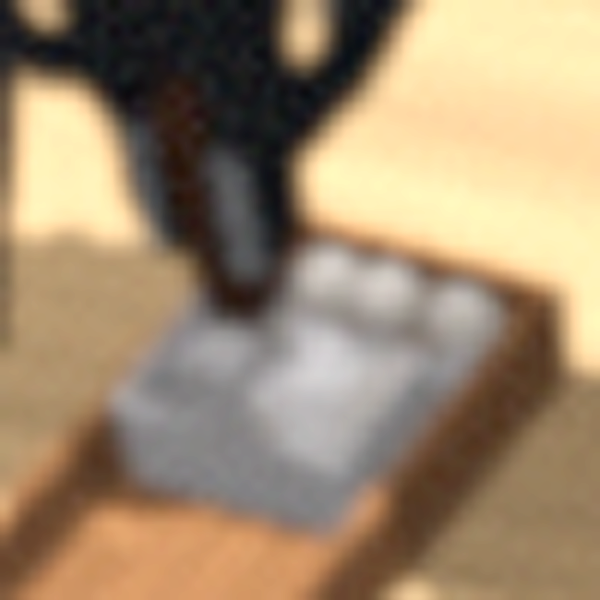

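View pics/t23.png

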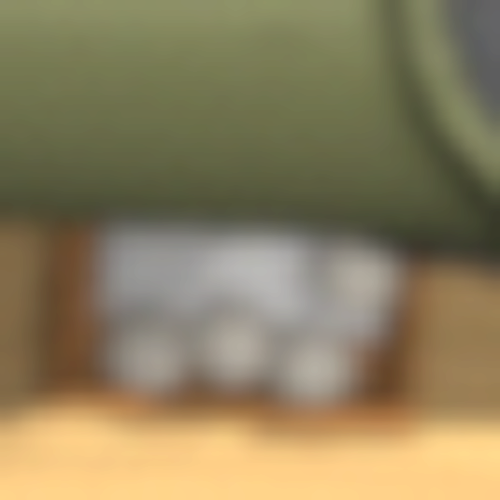

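View pics/w23c.png

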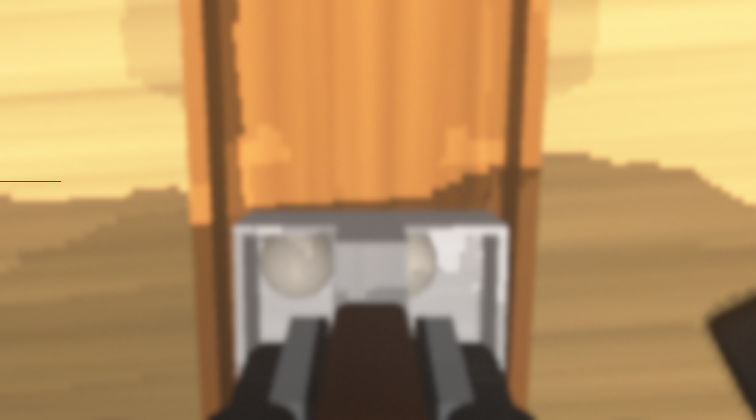

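Two pearls have rolled to the back wall, at (297,262) and (415,262), and the mouth is up about 8°. I'll tighten the grip and lift slowly.

Emit:
apply_moves --pt "0 0 -0.001" --pt "0 0 -0.004" --pt "0 0 -0.012" --pt "0 0 -0.024" --pt "0 0 -0.035" --yaw '[0, 0, 0, 0, 0]' --hand '[1, 1, 1, 1, 1]' --grip_force 90

```text
time_s: 17.75
ee_pos: [0.5101, -0.2188, 0.1418]
eef_rot: [-0.0, 0.999, -0.034, -0.001]
contact_force: [0.4, -0.4, -1.7]
finger_gap: 0.0153
```

```bash
python3 wl.py w24; python3 look.py l24
```

```text
t 17.75 pos [ 0.5101 -0.2188  0.1418] toolx [ 0.998 -0.068 -0.002] tooly [-0.068 -0.998 -0.   ] F [ 0.4 -0.4 -1.7] gap 0.0153 q [-0.04 -0.06 -0.22 -0.   -1.41  1.55]
t 17.8 pos [ 0.5106 -0.2191  0.1435] toolx [ 0.998 -0.068  0.   ] tooly [-0.068 -0.998  0.001] F [ 0.1  0.5 -0.1] gap 0.0151 q [-0.04 -0.06 -0.22  0.   -1.41  1.55]
```

View pics/w24c.png

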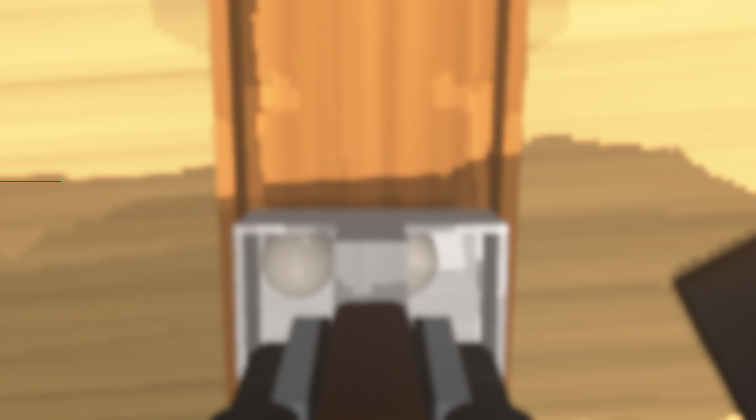

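View pics/l24.png

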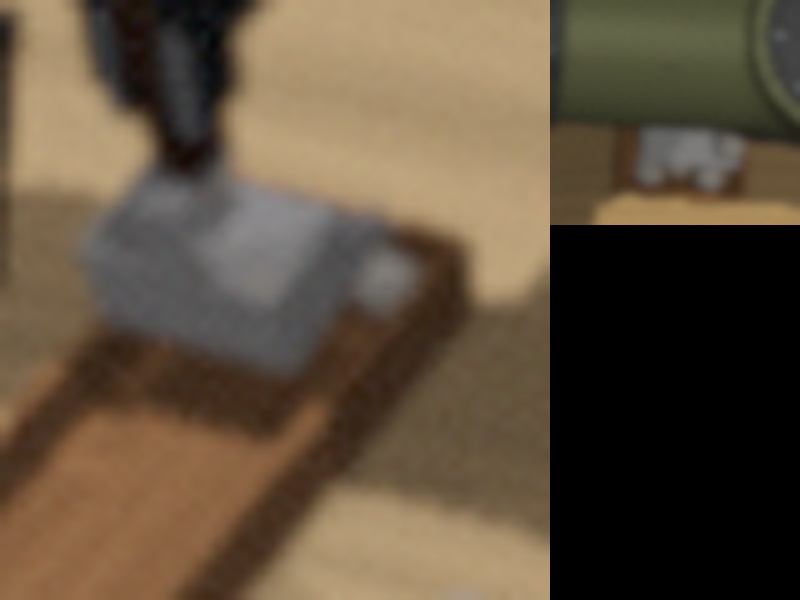

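The tilt holds, with two pearls in the bowl. While hovering I'll refine the dish position from the earlier wrist image w3.

```bash
python3 - <<'E'
from h import *
c=wcam('w3'); crop('w3',0,0,150,130,5,'w3d')
# fit: project circles for candidate centre
im=cv2.imread('pics/w3.png'); im=cv2.resize(im[0:130,0:150],None,fx=5,fy=5,interpolation=cv2.INTER_CUBIC)
for (cx,cy),col in [((.583,.001),(0,0,255)),((.583,-.003),(0,255,0))]:
  for r,z in [(.068,.034),(.030,.006)]:
    pts=np.array([proj(c,(cx+r*np.cos(t),cy+r*np.sin(t),z)) for t in np.linspace(0,6.28,80)])
    cv2.polylines(im,[np.int32(pts*5)],True,col,1)
cv2.imwrite('pics/w3e.png',im)
E
```

```text
(no output)
```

View pics/w3e.png

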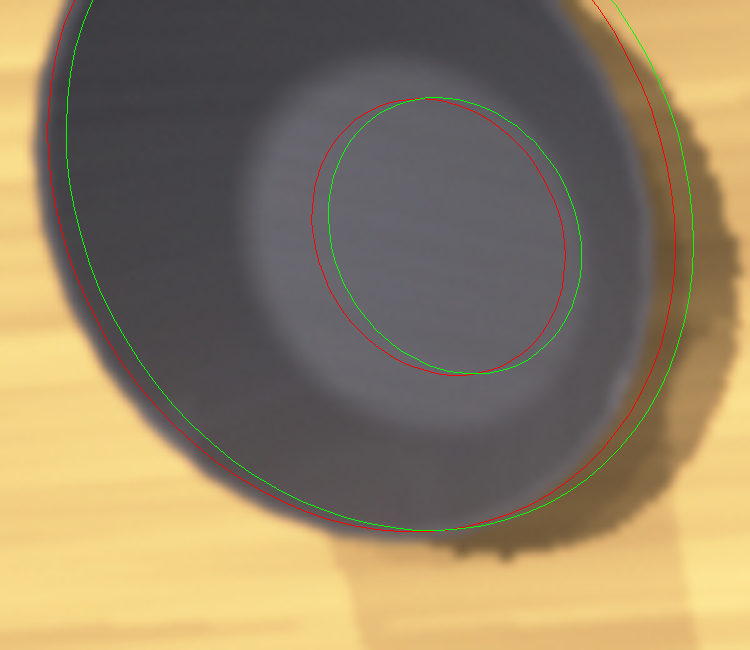

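Emit:
apply_moves --pt "0 0 -0.012" --pt "0 0 -0.03" --pt "0 0 -0.05" --pt "0.003 0 -0.068" --pt "0.008 0 -0.08" --yaw '[0, 0, 0, 0, 0.04]' --hand '[1, 1, 1, 1, 1]'

```text
time_s: 18.58
ee_pos: [0.5191, -0.2197, 0.2245]
eef_rot: [0.0, 0.999, -0.054, 0.001]
contact_force: [-0.7, 0.0, -2.7]
finger_gap: 0.0153
```

Emit:
apply_moves --pt "0.006 -0.004 0" --pt "0.014 -0.01 0" --pt "0.024 -0.018 0" --pt "0.036 -0.028 0" --pt "0.046 -0.036 0" --yaw '[0.06, 0.15, 0.25, 0.35, 0.45]' --hand '[1, 1, 1, 1, 1]'

```text
time_s: 19.2
ee_pos: [0.5689, -0.1884, 0.2232]
eef_rot: [-0.0, 0.961, -0.277, 0.001]
contact_force: [-0.8, -0.2, -1.9]
finger_gap: 0.0148
```

```bash
python3 wl.py w25; python3 look.py l25
```

```text
t 19.2 pos [ 0.5689 -0.1884  0.2232] toolx [ 0.847 -0.532  0.001] tooly [-0.532 -0.847 -0.   ] F [-0.8 -0.2 -1.9] gap 0.0148 q [ 0.01  0.04  0.02  0.   -1.55  1.  ]
t 19.25 pos [ 0.5697 -0.1877  0.2228] toolx [ 0.845 -0.535  0.001] tooly [-0.535 -0.845 -0.001] F [-1.6 -0.7 -2.2] gap 0.0152 q [ 0.02  0.04  0.02  0.   -1.55  0.99]
```

View pics/w25c.png

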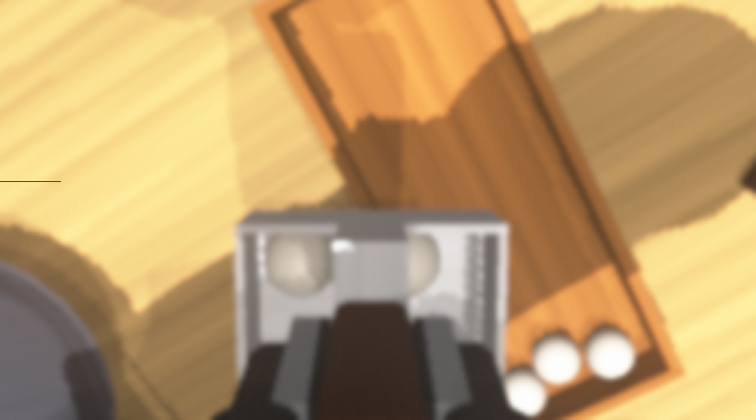

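View pics/l25.png

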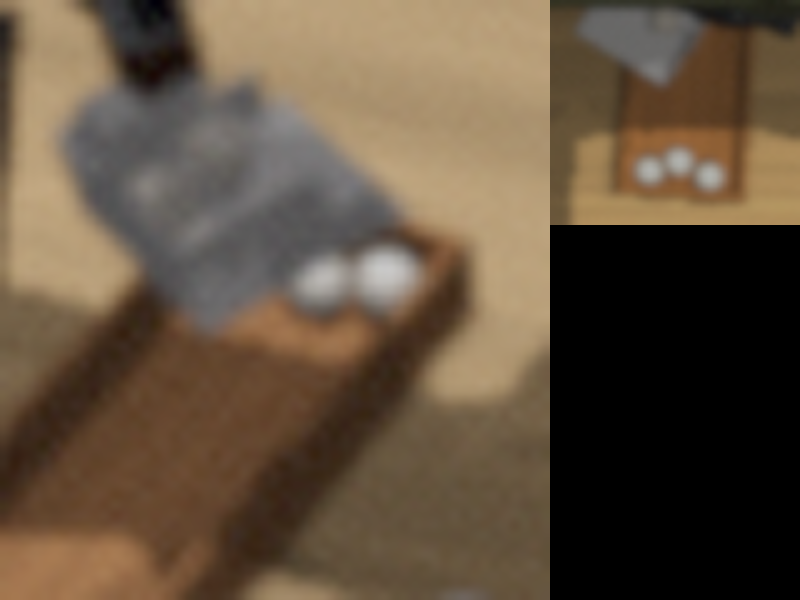

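Three pearls remain in the tray, so three are in the scoop, and none are on the table. Continuing the turn so the mouth faces +y.

Emit:
apply_moves --pt "-0.003 -0.006 0" --pt "-0.008 -0.018 0" --pt "-0.014 -0.032 0" --pt "-0.021 -0.048 0" --pt "-0.027 -0.06 0" --yaw '[0.1, 0.2, 0.3, 0.4, 0.5]' --hand '[1, 1, 1, 1, 1]'

```text
time_s: 20.02
ee_pos: [0.5768, -0.1233, 0.2224]
eef_rot: [-0.0, 0.863, -0.505, 0.0]
contact_force: [0.9, -0.0, -1.0]
finger_gap: 0.0154
```

Emit:
apply_moves --pt "0 -0.006 0" --pt "0 -0.01 0" --pt "0 -0.01 0" --pt "0 -0.01 0" --pt "0 -0.01 0" --yaw '[0.12, 0.24, 0.36, 0.46, 0.51]' --hand '[1, 1, 1, 1, 1]'

```text
time_s: 20.65
ee_pos: [0.5854, -0.119, 0.2223]
eef_rot: [-0.0, 0.708, -0.706, 0.0]
contact_force: [1.6, -0.7, -0.4]
finger_gap: 0.0152
```

```bash
python3 - <<'E'
from h import *
st(); snap('wrist','w26'); crop('w26',0,0,512,384,1.5,'w26b')
c=wcam('w26'); im=cv2.imread('pics/w26b.png')
snap('scene','s26'); crop('s26',180,110,320,260,5,'s26c')
E
```

```text
t 20.65 pos [ 0.5854 -0.119   0.2223] toolx [ 0.002 -1.     0.   ] tooly [-1.    -0.002 -0.001] F [ 1.6 -0.7 -0.4] gap 0.0152 q [ 0.13  0.03  0.01  0.   -1.55 -0.13]
```

View pics/w26b.png

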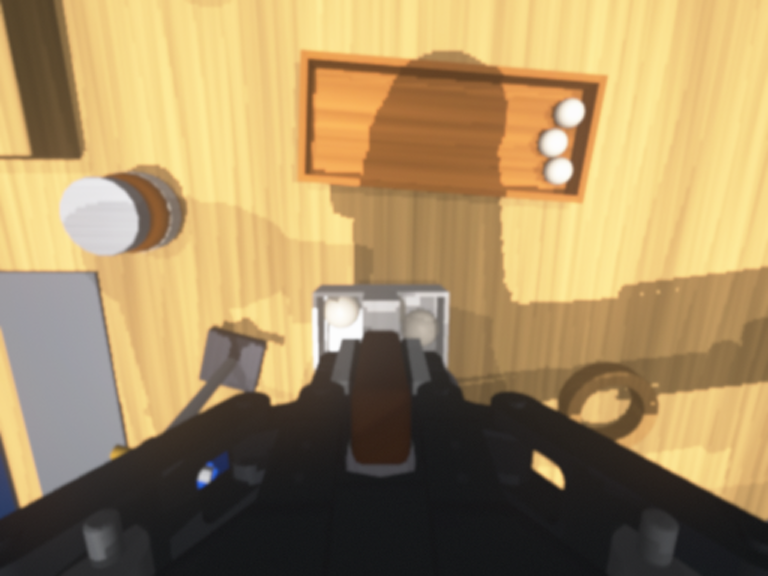

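View pics/s26c.png

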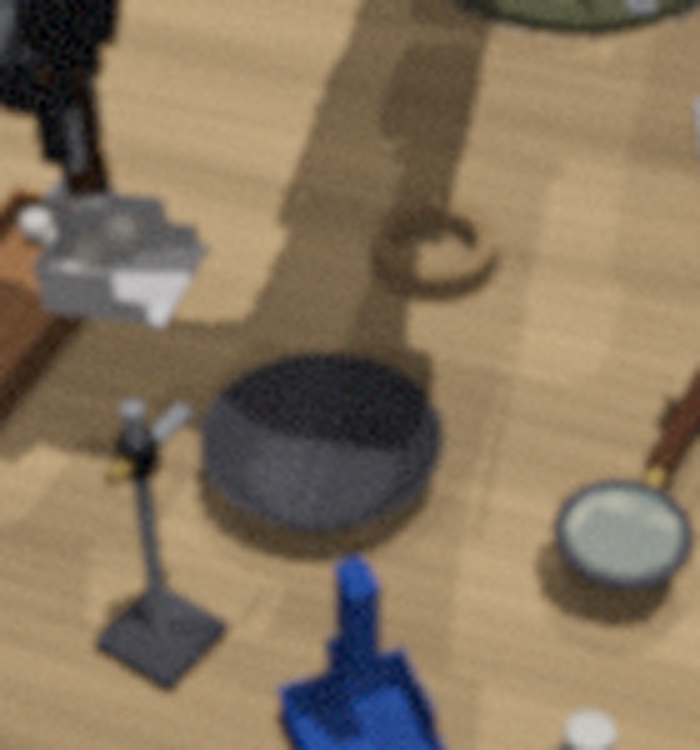

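Pearls are still held at the back of the tilted bowl. I'll bring the scoop over the dish's near (-y) rim, moving gently.

Emit:
apply_moves --pt "-0.008 0.001 0.01" --pt "-0.02 0.002 0.022" --pt "-0.034 0.003 0.036" --pt "-0.048 0.003 0.05" --pt "-0.058 0.003 0.06" --yaw '[0, 0, 0, 0, 0]' --hand '[1, 1, 1, 1, 1]'

```text
time_s: 21.38
ee_pos: [0.5823, -0.0593, 0.1602]
eef_rot: [0.001, 0.709, -0.706, -0.0]
contact_force: [0.7, 0.3, -1.1]
finger_gap: 0.0153
```

Emit:
apply_moves --pt "-0.004 0 0.006" --pt "-0.006 0 0.01" --pt "-0.006 0 0.01" --yaw '[0, 0, 0]' --hand '[1, 1, 1]'

```text
time_s: 21.75
ee_pos: [0.5826, -0.0547, 0.1516]
eef_rot: [0.0, 0.708, -0.706, 0.0]
contact_force: [-0.5, -0.2, -0.5]
finger_gap: 0.0153
```

```bash
python3 - <<'E'
from h import *
st(); snap('wrist','w27'); crop('w27',0,0,512,384,1.5,'w27b')
c=wcam('w27'); im=cv2.imread('pics/w27b.png')
pts=np.array([proj(c,(.582+.068*np.cos(t),.0047+.068*np.sin(t),.034)) for t in np.linspace(0,6.28,80)])
cv2.polylines(im,[np.int32(pts*1.5)],True,(0,0,255),1); cv2.imwrite('pics/w27b.png',im)
snap('scene','s27'); crop('s27',180,110,320,260,5,'s27c')
E
```

```text
t 21.75 pos [ 0.5826 -0.0547  0.1516] toolx [ 0.003 -1.     0.   ] tooly [-1.    -0.003  0.   ] F [-0.5 -0.2 -0.5] gap 0.0153 q [ 0.25  0.01 -0.13  0.   -1.42 -0.25]
```

View pics/w27b.png

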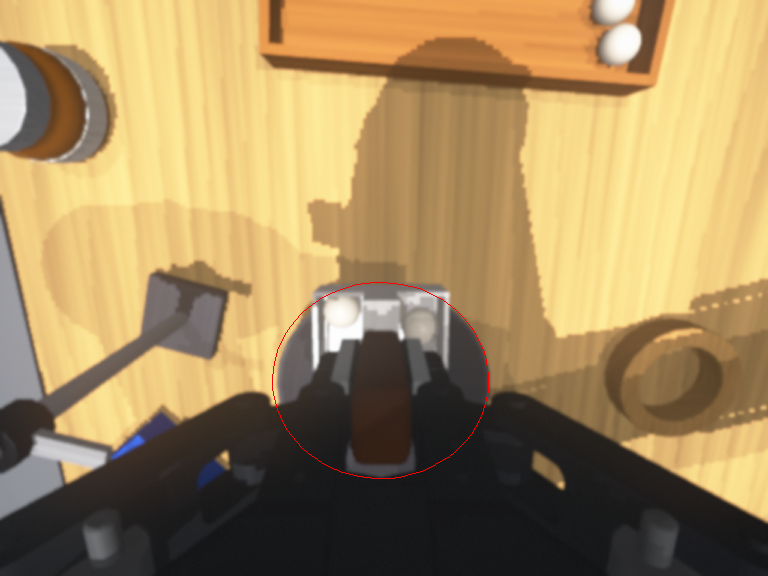

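View pics/s27c.png

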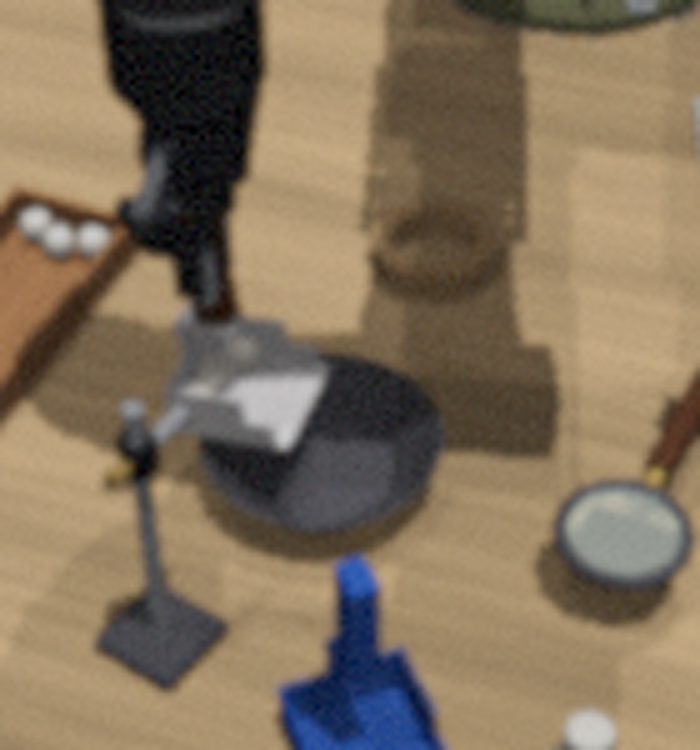

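Emit:
apply_moves --pt "0 0 0.005" --pt "0 0 0.01" --pt "0 0 0.013" --pt "0 0 0.013" --yaw '[0, 0, 0, 0]' --hand '[1, 1, 1, 1]'

```text
time_s: 22.35
ee_pos: [0.5825, -0.0546, 0.1383]
eef_rot: [0.0, 0.708, -0.706, -0.0]
contact_force: [0.1, -0.7, -0.8]
finger_gap: 0.0154
```

```bash
python3 - <<'E'
from h import *
st()
E
```

```text
t 22.35 pos [ 0.5825 -0.0546  0.1383] toolx [ 0.003 -1.     0.   ] tooly [-1.    -0.003  0.   ] F [ 0.1 -0.7 -0.8] gap 0.0154 q [ 0.25  0.02 -0.15  0.   -1.4  -0.25]
```

Emit:
apply_moves --pt "0 0 0.002" --pt "0 0 0.004" --pt "0 0 0.005" --yaw '[0, 0, 0]' --hand '[1, 1, 1]'

```text
time_s: 22.72
ee_pos: [0.5831, -0.0547, 0.1374]
eef_rot: [-0.001, 0.708, -0.706, 0.001]
contact_force: [-7.5, 3.2, 17.0]
finger_gap: 0.0146
```

```bash
python3 - <<'E'
from h import *
st()
snap('scene','s28'); crop('s28',180,130,290,240,7,'s28c')
E
```

```text
t 22.73 pos [ 0.5831 -0.0547  0.1374] toolx [ 0.004 -1.     0.001] tooly [-1.    -0.004 -0.003] F [-7.5  3.2 17. ] gap 0.0146 q [ 0.25  0.02 -0.15  0.   -1.4  -0.25]
```

View pics/s28c.png

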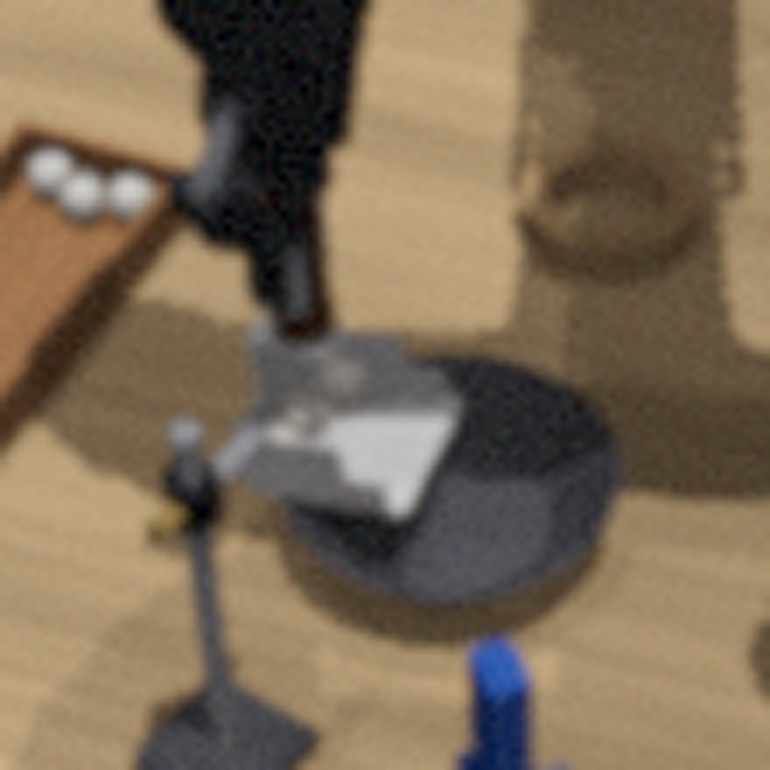

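The scoop rests on the near rim with 17 N, lip over the dish. Loosen the grip to 20 N and move forward so rim friction tips the mouth down.

Emit:
apply_moves --pt "0 0 0" --pt "-0.004 0 0" --pt "-0.009 0 0" --pt "-0.014 0 0" --pt "-0.019 0 0" --yaw '[0, 0, 0, 0, 0]' --hand '[1, 1, 1, 1, 1]' --grip_force 20

```text
time_s: 23.4
ee_pos: [0.5839, -0.0375, 0.1371]
eef_rot: [-0.0, 0.708, -0.706, 0.003]
contact_force: [0.6, -4.6, 5.5]
finger_gap: 0.0153
```

```bash
python3 wl.py w29; python3 - <<'E'
from h import *
snap('scene','s29'); crop('s29',180,130,290,240,7,'s29c')
E
```

```text
t 23.4 pos [ 0.5839 -0.0375  0.1371] toolx [ 0.002 -1.     0.004] tooly [-1.    -0.002 -0.005] F [ 0.6 -4.6  5.5] gap 0.0153 q [ 0.28  0.02 -0.16  0.01 -1.39 -0.28]
```

View pics/s29c.png

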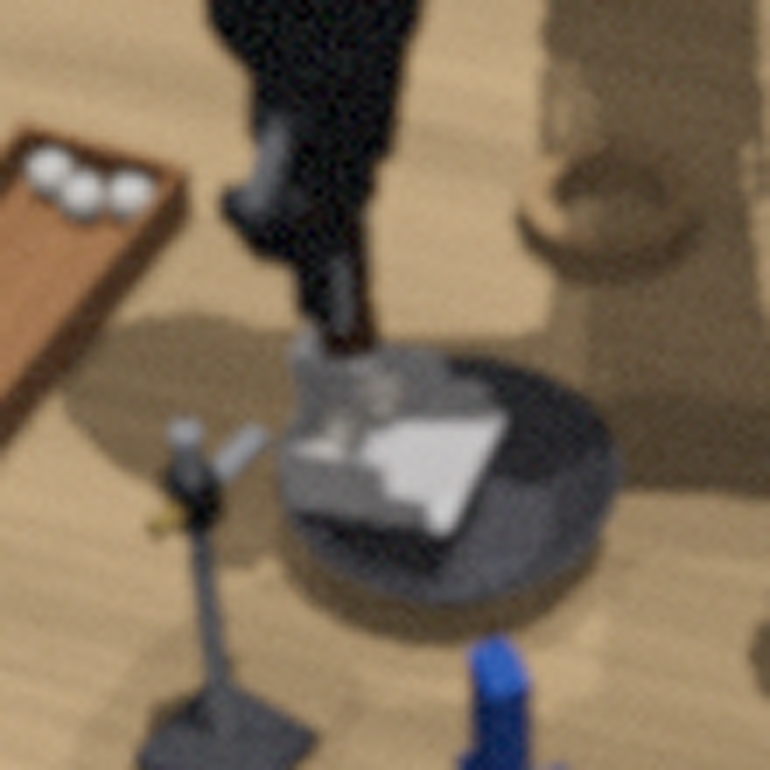

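View pics/w29c.png

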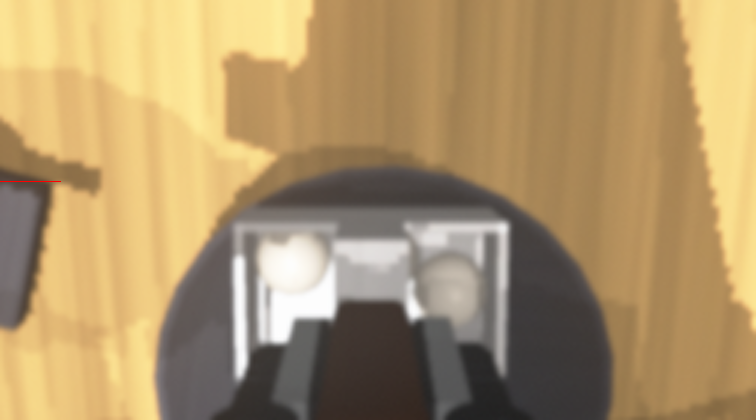

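It slipped rather than rotating: the edge is still at row ~195 and both pearls are at the back. Next I'll work inside the dish: ease the lip against the far slope and push forward slowly so friction tips the mouth down there.

Emit:
apply_moves --pt "0 0 -0.005" --pt "-0.004 0 -0.006" --pt "-0.01 0 -0.006" --pt "-0.017 0 -0.005" --pt "-0.023 0 -0.002" --yaw '[0, 0, 0, 0, 0]' --hand '[1, 1, 1, 1, 1]' --grip_force 60

```text
time_s: 24.12
ee_pos: [0.5824, -0.0119, 0.1354]
eef_rot: [0.0, 0.708, -0.706, -0.0]
contact_force: [-0.2, -0.2, -1.1]
finger_gap: 0.0152
```

Emit:
apply_moves --pt "-0.004 0 0.003" --pt "-0.005 0 0.006" --pt "-0.005 0 0.009" --pt "-0.005 0 0.01" --yaw '[0, 0, 0, 0]' --hand '[1, 1, 1, 1]'

```text
time_s: 24.62
ee_pos: [0.5823, -0.0078, 0.1253]
eef_rot: [0.0, 0.708, -0.706, -0.0]
contact_force: [-0.5, -0.3, -1.1]
finger_gap: 0.015
```

```bash
python3 wl.py w30; python3 - <<'E'
from h import *
snap('scene','s30'); crop('s30',180,130,290,240,7,'s30c')
E
```

```text
t 24.62 pos [ 0.5823 -0.0078  0.1253] toolx [ 0.003 -1.     0.   ] tooly [-1.    -0.003  0.   ] F [-0.5 -0.3 -1.1] gap 0.015 q [ 0.33  0.02 -0.18  0.   -1.38 -0.33]
```

View pics/s30c.png

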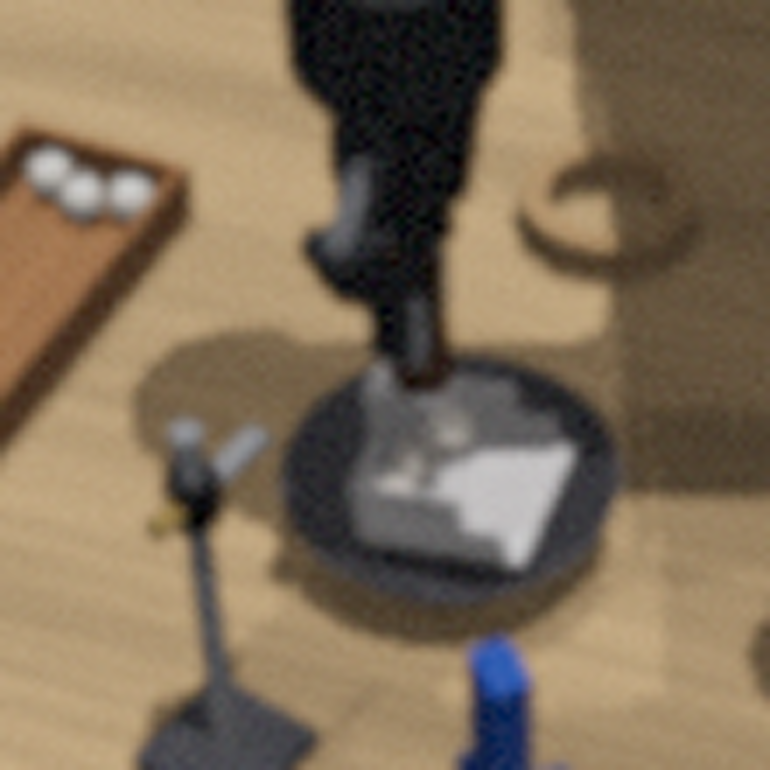

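View pics/w30c.png

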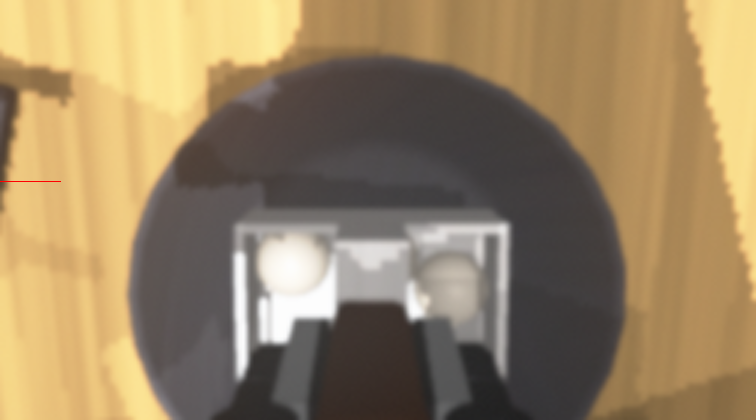

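Emit:
apply_moves --pt "-0.002 0 0.002" --pt "-0.006 0 0.002" --pt "-0.011 0 0.001" --pt "-0.016 0 0" --pt "-0.02 0 -0.001" --yaw '[0, 0, 0, 0, 0]' --hand '[1, 1, 1, 1, 1]' --grip_force 20

```text
time_s: 25.35
ee_pos: [0.582, 0.0096, 0.1279]
eef_rot: [0.003, 0.708, -0.706, 0.002]
contact_force: [-1.9, -8.9, 5.1]
finger_gap: 0.0153
```

```bash
python3 wl.py w31; python3 - <<'E'
from h import *
snap('scene','s31'); crop('s31',180,130,290,240,7,'s31c')
E
```

```text
t 25.35 pos [0.582  0.0096 0.1279] toolx [ 0.002 -1.     0.006] tooly [-1.    -0.002  0.001] F [-1.9 -8.9  5.1] gap 0.0153 q [ 0.36  0.02 -0.17  0.01 -1.38 -0.36]
```

View pics/s31c.png

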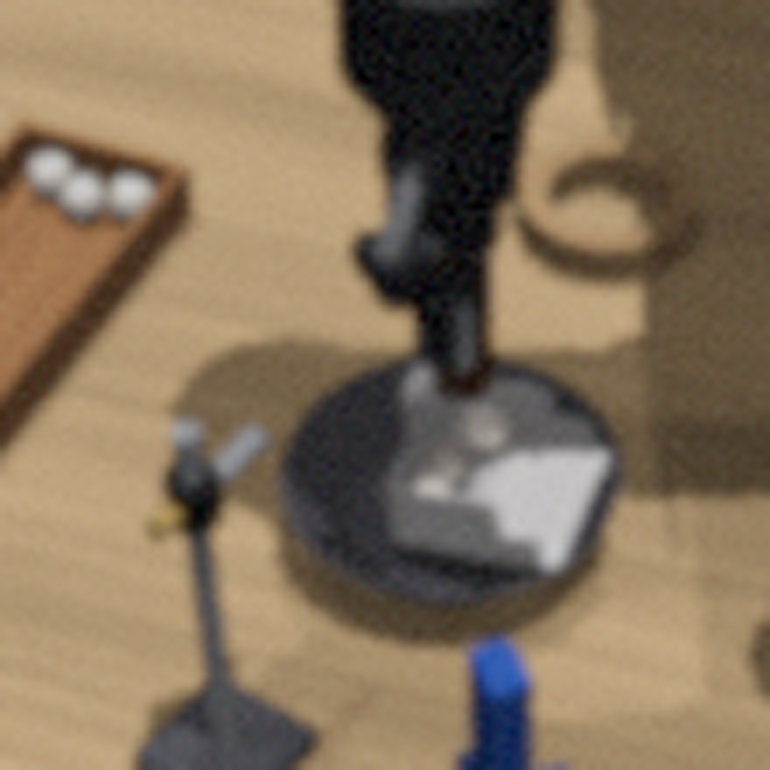

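View pics/w31c.png

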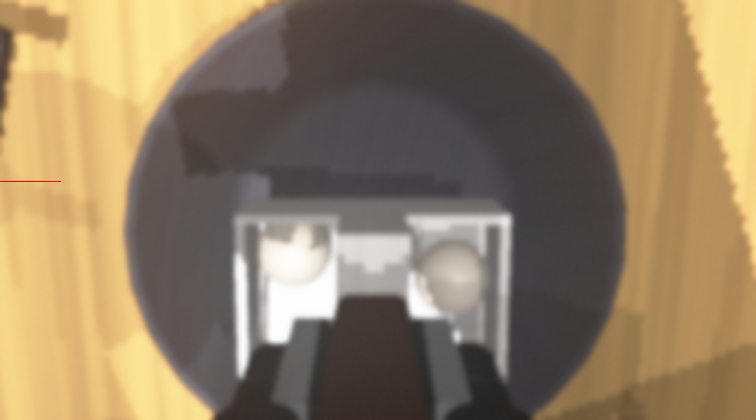

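The lip rides up the far slope with little rotation, so I'll stop that. I'll back off, set the scoop's rear on the near slope, and let go. It should then settle mouth-down inside the dish and pour towards the middle.

Emit:
apply_moves --pt "0.002 0 -0.004" --pt "0.006 0 -0.008" --pt "0.012 0 -0.01" --pt "0.018 0 -0.01" --pt "0.024 0 -0.01" --yaw '[0, 0, 0, 0, 0]' --hand '[1, 1, 1, 1, 1]' --grip_force 60

```text
time_s: 26.08
ee_pos: [0.5824, -0.0119, 0.1365]
eef_rot: [0.0, 0.708, -0.706, -0.0]
contact_force: [-0.1, 0.1, -1.3]
finger_gap: 0.0149
```

Emit:
apply_moves --pt "0.006 0 0" --pt "0.012 0 0" --pt "0.017 0 0" --pt "0.02 0 0" --pt "0.02 0 0" --yaw '[0, 0, 0, 0, 0]' --hand '[1, 1, 1, 1, 1]'

```text
time_s: 26.7
ee_pos: [0.5825, -0.0318, 0.1366]
eef_rot: [0.0, 0.708, -0.706, 0.0]
contact_force: [-0.3, 0.2, -1.1]
finger_gap: 0.0148
```

```bash
python3 wl.py w32
```

```text
t 26.7 pos [ 0.5825 -0.0318  0.1366] toolx [ 0.003 -1.     0.   ] tooly [-1.    -0.003 -0.   ] F [-0.3  0.2 -1.1] gap 0.0148 q [ 0.29  0.02 -0.16  0.   -1.4  -0.29]
```

View pics/w32c.png

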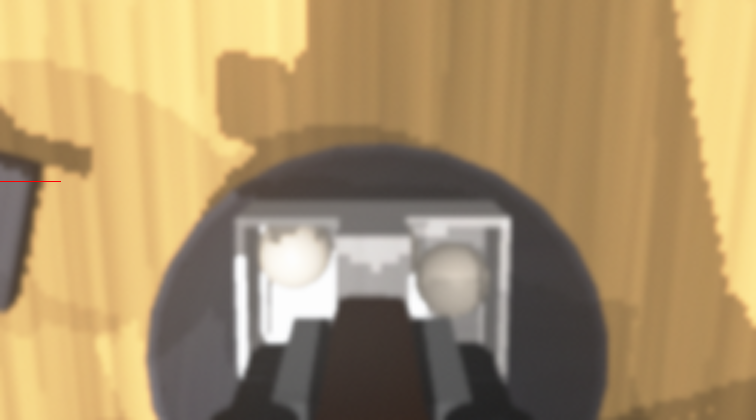

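Emit:
apply_moves --pt "0 0 0.002" --pt "0 0 0.0035" --pt "0 0 0.0045" --yaw '[0, 0, 0]' --hand '[1, 1, 1]'

```text
time_s: 27.12
ee_pos: [0.5825, -0.0315, 0.1321]
eef_rot: [0.0, 0.708, -0.706, 0.0]
contact_force: [0.0, 0.4, 0.2]
finger_gap: 0.0149
```

```bash
python3 - <<'E'
from h import *
st()
E
```

```text
t 27.12 pos [ 0.5825 -0.0315  0.1321] toolx [ 0.003 -1.     0.   ] tooly [-1.    -0.003  0.   ] F [0.  0.4 0.2] gap 0.0149 q [ 0.29  0.02 -0.16  0.   -1.39 -0.29]
```

Contact just felt. Opening a little (fingers stay as a cage).

Emit:
apply_moves --pt "0 0 0" --pt "0 0 0" --pt "0 0 0" --pt "0 0 0" --yaw '[0, 0, 0, 0]' --hand '[0.68, 0.68, 0.68, 0.68]' --grip_force 20

```text
time_s: 27.62
ee_pos: [0.5825, -0.0316, 0.1322]
eef_rot: [-0.0, 0.708, -0.706, 0.0]
contact_force: [0.2, 0.7, -0.5]
finger_gap: 0.0271
```

```bash
python3 wl.py w33; python3 - <<'E'
from h import *
snap('scene','s33'); crop('s33',180,130,290,240,7,'s33c')
E
```

```text
t 27.62 pos [ 0.5825 -0.0316  0.1322] toolx [ 0.003 -1.     0.   ] tooly [-1.    -0.003 -0.   ] F [ 0.2  0.7 -0.5] gap 0.0271 q [ 0.29  0.02 -0.16  0.   -1.39 -0.29]
```

View pics/s33c.png

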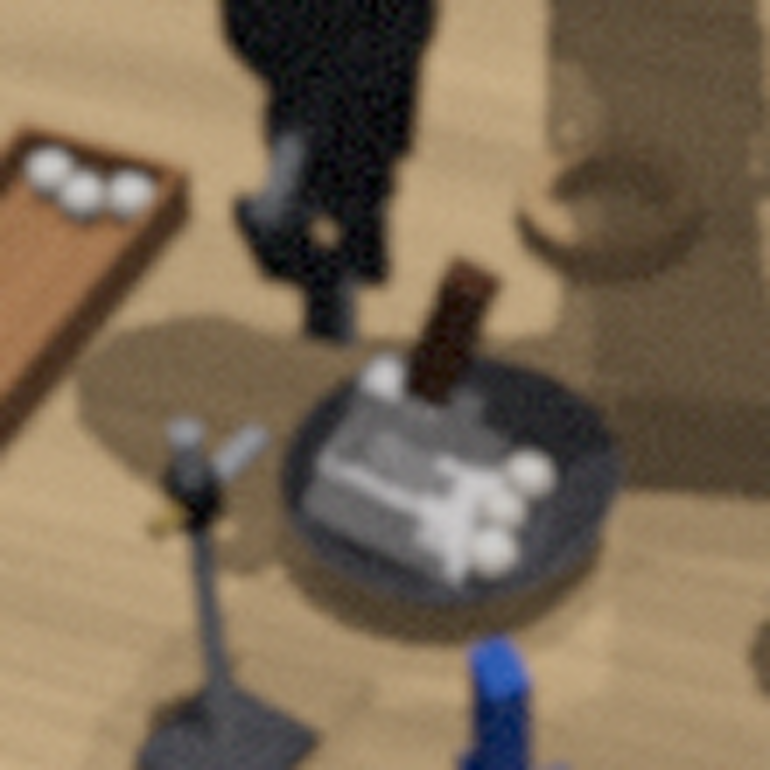

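View pics/w33c.png

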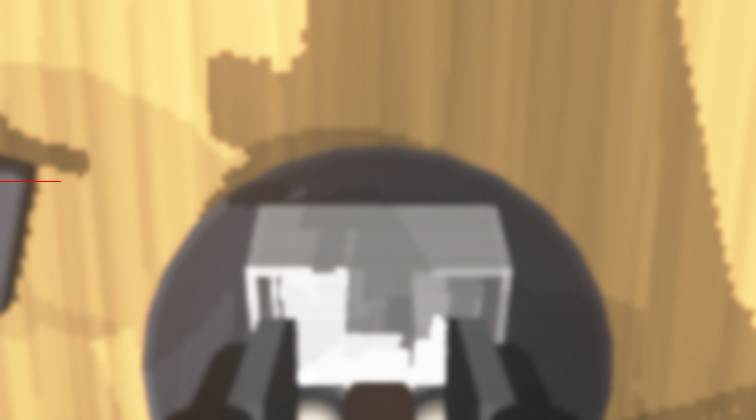

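All three pearls poured into the dish in front of the lip, at scene (528,473), (500,503) and (490,550). The scoop is empty and leans mouth-down, with its handle leaning out of the jaws to +y. I'll fit its pose to regrip.

```bash
python3 - <<'E'
from h import *
from scipy.optimize import least_squares
c=wcam('w33'); cs=cam('scene'); X=.5825
def pts(p):
    y,z,t=p[:3]; f=np.array([0,np.cos(t),-np.sin(t)]); n=np.array([0,np.sin(t),np.cos(t)]); B=np.array([X,y,z])
    return dict(B=B,T=B+.03*n,L=B+.066*f,G=B+.023*f+.09*n,GT=B+.023*f+.125*n)
gs=lambda x,y:(180+x/7,130+y/7)
def res(p):
    P=pts(p); r=[proj(c,P['B'])[1]-188.3,proj(c,P['T'])[1]-209.3,(proj(c,P['L'])[1]-248.3)]
    r+=list((proj(cs,P['GT'])-gs(470,275))*1.0)
    return r
s=least_squares(res,[-.05,.02,.3]); print(s.x,np.degrees(s.x[2]),s.fun.round(2)); 
for k,v in pts(s.x).items(): print(k,v.round(4))
E
```

```text
[-0.04216157  0.0254746   0.2956322 ] 16.938477156353237 [ 0.74  0.29 -0.86 -1.05 -0.19]
B [ 0.5825 -0.0422  0.0255]
T [ 0.5825 -0.0334  0.0542]
L [0.5825 0.021  0.0062]
G [0.5825 0.0061 0.1049]
GT [0.5825 0.0163 0.1384]
```

Emit:
apply_moves --pt "-0.012 0 0" --pt "-0.028 0 0.002" --pt "-0.037 0 0.01" --pt "-0.037 0 0.018" --pt "-0.037 0 0.018" --yaw '[0, 0, 0, 0, 0]' --hand '[0.55, 0.55, 0.55, 0.55, 0.55]'

```text
time_s: 28.35
ee_pos: [0.5818, 0.0054, 0.1127]
eef_rot: [0.001, 0.708, -0.706, -0.001]
contact_force: [-0.5, -0.1, 0.1]
finger_gap: 0.0384
```

```bash
python3 wl.py w34; python3 - <<'E'
from h import *
snap('scene','s34'); crop('s34',180,130,290,240,7,'s34c')
E
```

```text
t 28.35 pos [0.5818 0.0054 0.1127] toolx [ 0.003 -1.     0.001] tooly [-1.    -0.003  0.002] F [-0.5 -0.1  0.1] gap 0.0384 q [ 0.35  0.02 -0.19 -0.   -1.36 -0.35]
```

View pics/s34c.png

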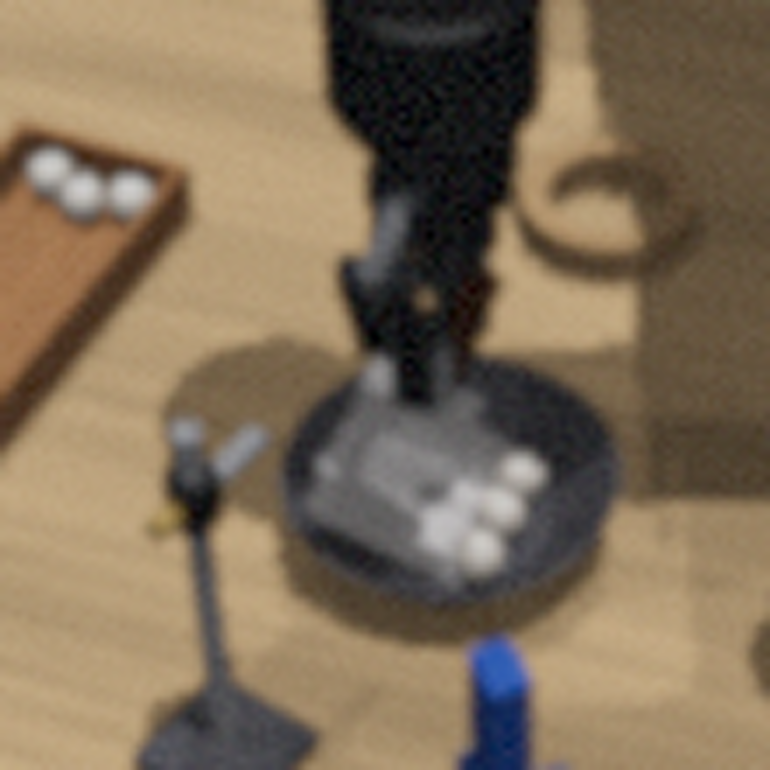

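View pics/w34c.png

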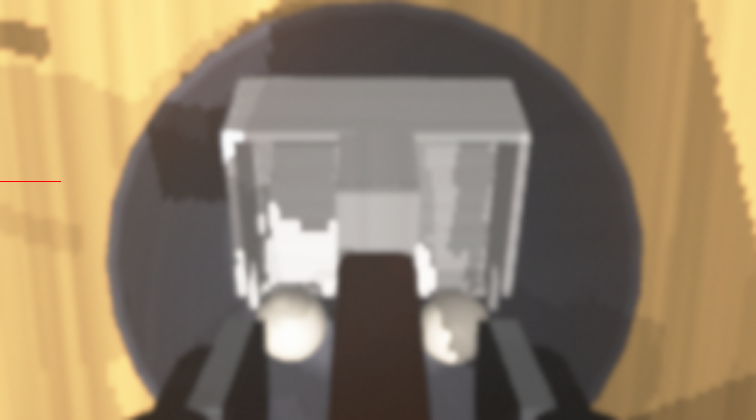

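The jaws straddle the handle and the pearls sit in front of the lip. Close and lift out, mouth-down.

Emit:
apply_moves --pt "0 0 0" --pt "0 0 0" --pt "0 0 0" --pt "0 0 0" --pt "0 0 -0.004" --yaw '[0, 0, 0, 0, 0]' --hand '[1, 1, 1, 1, 1]' --grip_force 60

```text
time_s: 29.08
ee_pos: [0.5822, 0.0054, 0.1177]
eef_rot: [0.0, 0.708, -0.706, -0.0]
contact_force: [-1.2, 0.1, -0.4]
finger_gap: 0.015
```

Emit:
apply_moves --pt "0.002 0 -0.01" --pt "0.005 0 -0.025" --pt "0.008 0 -0.045" --pt "0.01 0 -0.07" --pt "0.01 0 -0.1" --yaw '[0, 0, 0, 0, 0]' --hand '[1, 1, 1, 1, 1]'

```text
time_s: 29.7
ee_pos: [0.5824, -0.0049, 0.2201]
eef_rot: [-0.0, 0.708, -0.706, 0.0]
contact_force: [0.5, 0.1, -0.6]
finger_gap: 0.0154
```

```bash
python3 wl.py w35; python3 - <<'E'
from h import *
snap('scene','s35'); crop('s35',180,110,310,240,5.8,'s35c')
E
```

```text
t 29.7 pos [ 0.5824 -0.0049  0.2201] toolx [ 0.003 -1.     0.   ] tooly [-1.    -0.003 -0.001] F [ 0.5  0.1 -0.6] gap 0.0154 q [ 0.34 -0.01 -0.03  0.   -1.55 -0.33]
```

View pics/s35c.png

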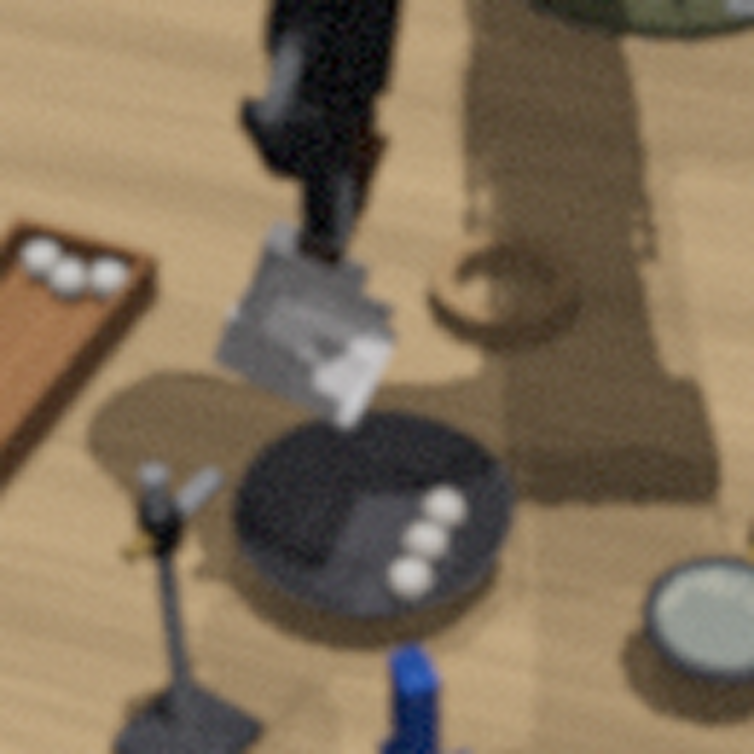

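View pics/w35c.png

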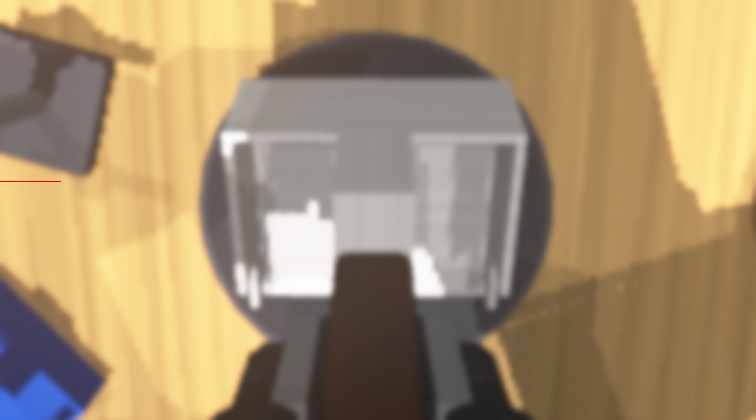

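Three pearls are in the dish and three in the tray, and the scoop is empty. I'll carry it back to its original bare spot, turning on the way.

Emit:
apply_moves --pt "-0.03 0.005 0" --pt "-0.08 0.015 0" --pt "-0.135 0.025 0" --pt "-0.19 0.035 0" --pt "-0.245 0.045 0" --yaw '[-0.15, -0.3, -0.45, -0.6, -0.75]' --hand '[1, 1, 1, 1, 1]'

```text
time_s: 30.42
ee_pos: [0.5362, 0.2419, 0.2187]
eef_rot: [-0.0, 0.919, -0.395, 0.0]
contact_force: [0.3, 0.2, -0.5]
finger_gap: 0.0154
```

```bash
python3 - <<'E'
from h import *
s=st(); T=q2R(s['eef_rot']); print((T.T@(np.array([.5226,.344,.13])-s['ee_pos'])).round(4))
E
```

```text
t 30.43 pos [0.5362 0.2419 0.2187] toolx [ 0.687 -0.726  0.   ] tooly [-0.726 -0.687 -0.001] F [ 0.3  0.2 -0.5] gap 0.0154 q [ 0.76  0.01 -0.02  0.   -1.55 -0.01]
[-0.0835 -0.0603  0.0887]
```

Emit:
apply_moves --pt "-0.03 -0.02 0" --pt "-0.065 -0.045 0" --pt "-0.0835 -0.0603 0.03" --pt "-0.0835 -0.0603 0.065" --pt "-0.0835 -0.0603 0.09" --yaw '[-0.15, -0.3, -0.45, -0.58, -0.625]' --hand '[1, 1, 1, 1, 1]'

```text
time_s: 31.05
ee_pos: [0.523, 0.3425, 0.1263]
eef_rot: [0.001, 0.995, -0.095, -0.001]
contact_force: [0.5, 0.2, -0.4]
finger_gap: 0.0153
```

```bash
python3 - <<'E'
from h import *
st(); snap('wrist','w36'); crop('w36',0,0,512,384,1.5,'w36b')
E
```

```text
t 31.05 pos [0.523  0.3425 0.1263] toolx [ 0.982 -0.189 -0.001] tooly [-0.189 -0.982  0.001] F [ 0.5  0.2 -0.4] gap 0.0153 q [ 0.9   0.13 -0.06 -0.   -1.39  0.48]
```

View pics/w36b.png

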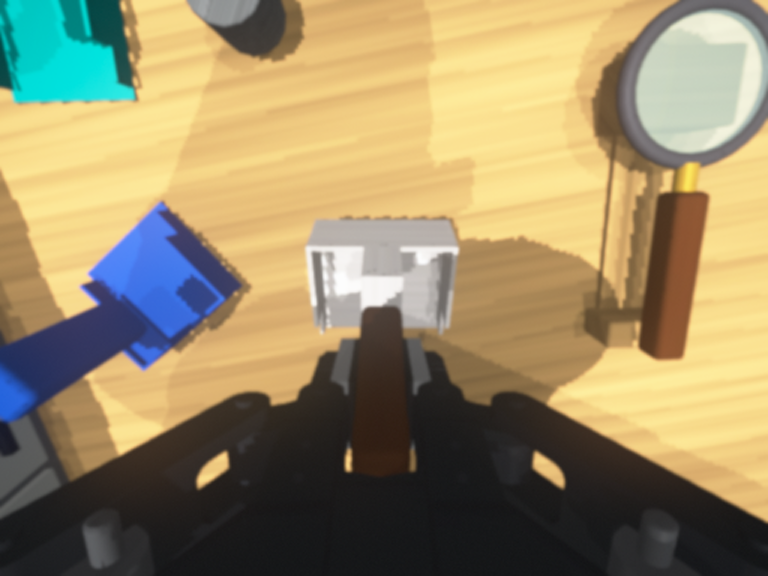

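Emit:
apply_moves --pt "0 0 0.01" --pt "0 0 0.02" --pt "0 0 0.024" --pt "0.003 0 0.028" --pt "0.006 0 0.031" --yaw '[0, 0, 0, 0, 0]' --hand '[1, 1, 1, 1, 1]' --grip_force 20

```text
time_s: 31.72
ee_pos: [0.5331, 0.3415, 0.1057]
eef_rot: [-0.002, 0.995, -0.096, 0.005]
contact_force: [-0.5, -6.5, 27.2]
finger_gap: 0.0154
```

```bash
python3 wl.py w37
```

```text
t 31.73 pos [0.5331 0.3415 0.1057] toolx [ 0.981 -0.191  0.01 ] tooly [-0.191 -0.982 -0.005] F [-0.5 -6.5 27.2] gap 0.0154 q [ 0.89  0.15 -0.07  0.01 -1.34  0.49]
```

View pics/w37c.png

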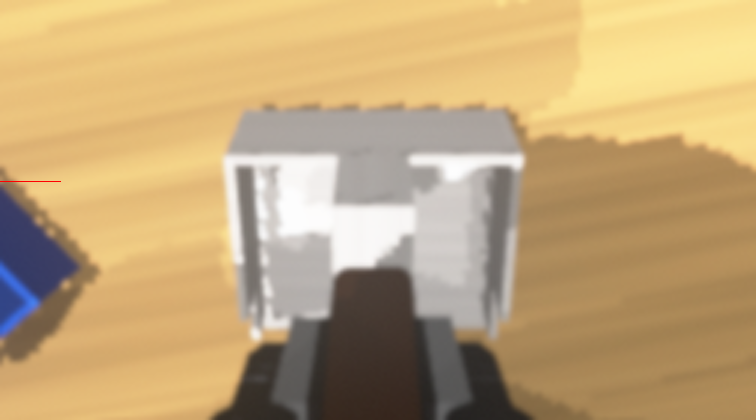

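Partly levelled (27 N). Pull back a bit at less press to finish levelling.

Emit:
apply_moves --pt "0.004 0 -0.001" --pt "0.008 0 -0.001" --pt "0.012 0 -0.001" --pt "0.015 0 0" --pt "0.015 0 0" --yaw '[0, 0, 0, 0, 0]' --hand '[1, 1, 1, 1, 1]'

```text
time_s: 32.4
ee_pos: [0.5458, 0.3387, 0.1015]
eef_rot: [-0.001, 0.995, -0.096, 0.002]
contact_force: [-1.5, -0.9, 10.2]
finger_gap: 0.0155
```

```bash
python3 wl.py w38
```

```text
t 32.4 pos [0.5458 0.3387 0.1015] toolx [ 0.981 -0.192  0.004] tooly [-0.192 -0.981 -0.003] F [-1.5 -0.9 10.2] gap 0.0155 q [ 0.87  0.18 -0.05  0.   -1.34  0.51]
```

View pics/w38c.png

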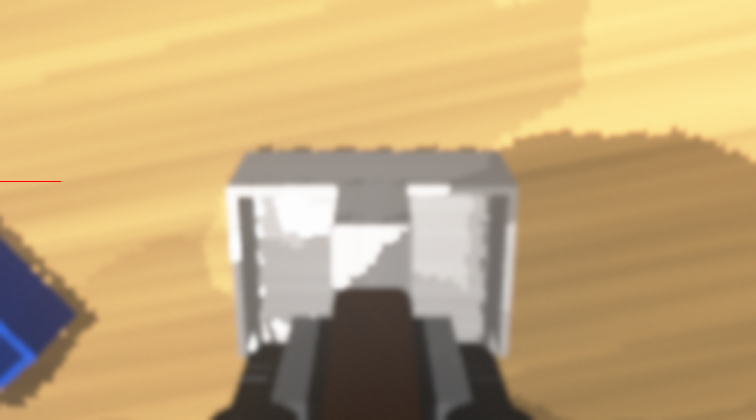

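Level now (edge row ~182). Release.

Emit:
apply_moves --pt "0 0 -0.002" --pt "0 0 -0.002" --pt "0 0 -0.002" --pt "0 0 -0.002" --yaw '[0, 0, 0, 0]' --hand '[1, 0.6, 0.2, 0]'

```text
time_s: 32.95
ee_pos: [0.5441, 0.3384, 0.0987]
eef_rot: [0.0, 0.995, -0.096, -0.0]
contact_force: [0.2, -0.1, -0.0]
finger_gap: 0.069
```

Emit:
apply_moves --pt "0 0 -0.015" --pt "0 0 -0.05" --pt "0 0 -0.1" --pt "0 0 -0.15" --yaw '[0, 0, 0, 0]' --hand '[0, 0, 0, 0]'

```text
time_s: 33.45
ee_pos: [0.5442, 0.3382, 0.2519]
eef_rot: [-0.0, 0.995, -0.096, 0.0]
contact_force: [0.6, 1.4, 1.0]
finger_gap: 0.0858
```

```bash
python3 - <<'E'
from h import *
st(); snap('wrist','w39'); crop('w39',0,0,512,384,1.5,'w39b')
snap('scene','s39'); crop('s39',190,150,450,290,3,'s39c')
E
```

```text
t 33.45 pos [0.5442 0.3382 0.2519] toolx [ 0.981 -0.192  0.001] tooly [-0.192 -0.981 -0.   ] F [0.6 1.4 1. ] gap 0.0858 q [ 0.87  0.15  0.19  0.   -1.61  0.51]
```

View pics/w39b.png

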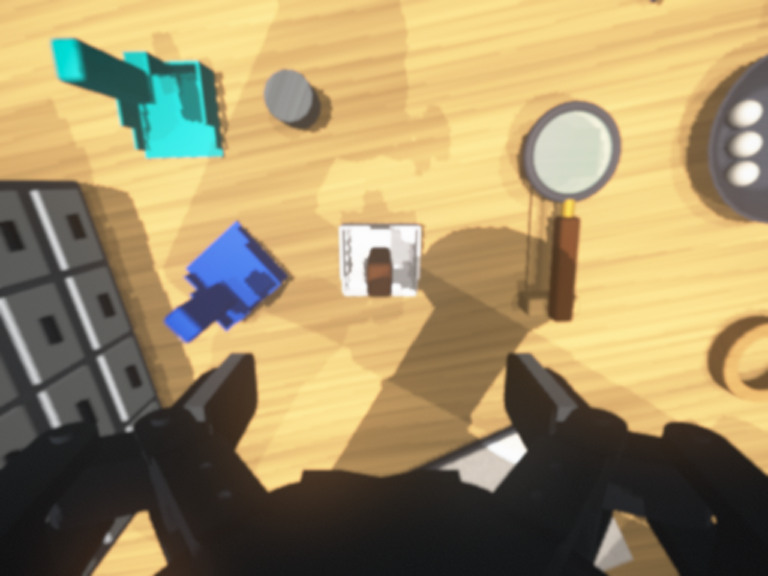

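View pics/s39c.png

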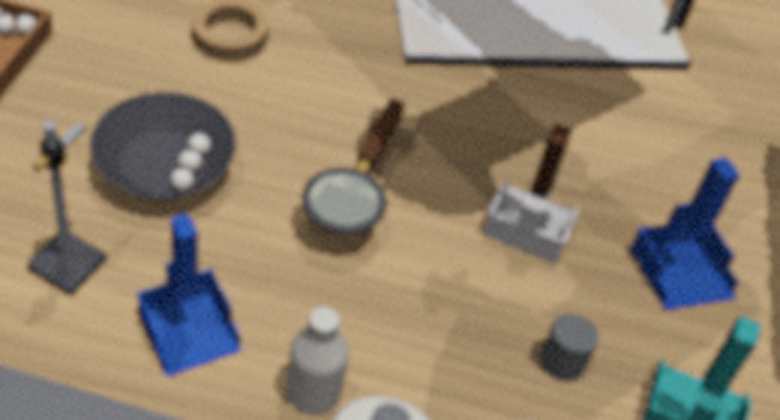

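The scoop stands upright and free, with three pearls in the dish. Now I'll measure the loupe closely.

```bash
python3 - <<'E'
from h import *
crop('w39',335,55,425,220,4.5,'w39c')
E
```

```text
(no output)
```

View pics/w39c.png

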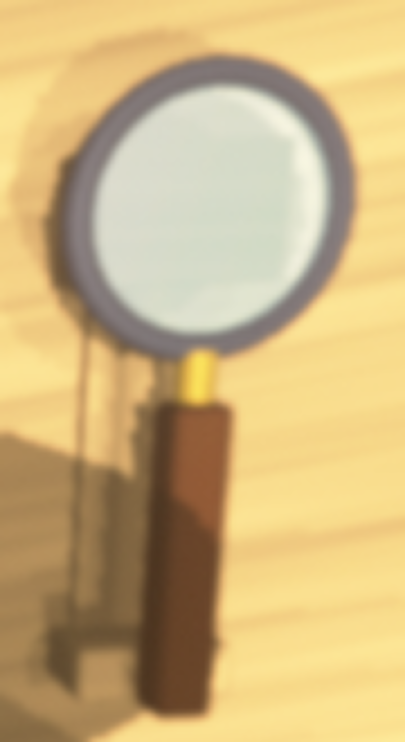

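```bash
cat > lo.py <<'E'
from h import *
def overlay(name,lens,ang,out,box,s,z0=.039):
    c=wcam(name); x0,y0,x1,y1=box
    im=cv2.imread(f'pics/{name}.png')[y0:y1,x0:x1]; im=cv2.resize(im,None,fx=s,fy=s,interpolation=cv2.INTER_CUBIC)
    u=np.array([np.cos(ang),np.sin(ang),0]); v=np.array([-u[1],u[0],0]); L=np.array([*lens,z0])
    f=lambda a,b,h:(proj(c,L+a*u+b*v+np.array([0,0,h]))-[x0,y0])*s
    for h,col in ((.009,(0,255,0)),(-.009,(255,0,0))):
        cv2.polylines(im,[np.int32([f(-.044,-.008,h),f(-.044,.008,h),f(-.136,.008,h),f(-.136,-.008,h)])],True,col,1)
    cv2.polylines(im,[np.int32([f(.037*np.cos(t),.037*np.sin(t),.004) for t in np.linspace(0,6.3,60)])],True,(0,0,255),1)
    cv2.imwrite(f'pics/{out}.png',im)
E
python3 - <<'E'
from lo import *
overlay('w39',(.602,.179),np.radians(-7.0),'w39o',(335,55,425,220),4.5)
E
```

```text
(no output)
```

View pics/w39o.png

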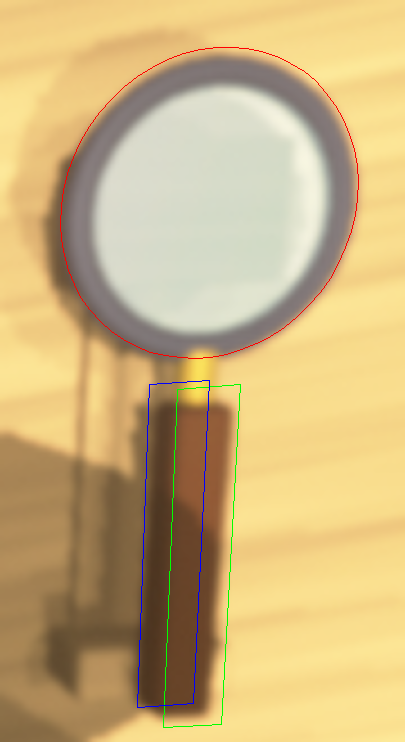

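Emit:
apply_moves --pt "0.005 0.035 0" --pt "0.012 0.09 0" --pt "0.018 0.135 0.02" --pt "0.0193 0.149 0.06" --pt "0.0193 0.149 0.1" --yaw '[-0.03, -0.06, -0.072, -0.072, -0.072]' --hand '[0, 0, 0, 0, 0]'

```text
time_s: 34.17
ee_pos: [0.535, 0.1874, 0.1497]
eef_rot: [-0.001, 0.998, -0.061, 0.001]
contact_force: [-0.1, 0.2, -0.4]
finger_gap: 0.0856
```

```bash
python3 - <<'E'
from lo import *
st(); snap('wrist','w40')
overlay('w40',(.602,.179),np.radians(-7.0),'w40o',(0,0,512,384),1.5)
E
```

```text
t 34.17 pos [0.535  0.1874 0.1497] toolx [ 0.993 -0.122  0.002] tooly [-0.122 -0.993 -0.002] F [-0.1  0.2 -0.4] gap 0.0856 q [ 0.69 -0.04 -0.19  0.   -1.42  0.76]
```

View pics/w40o.png

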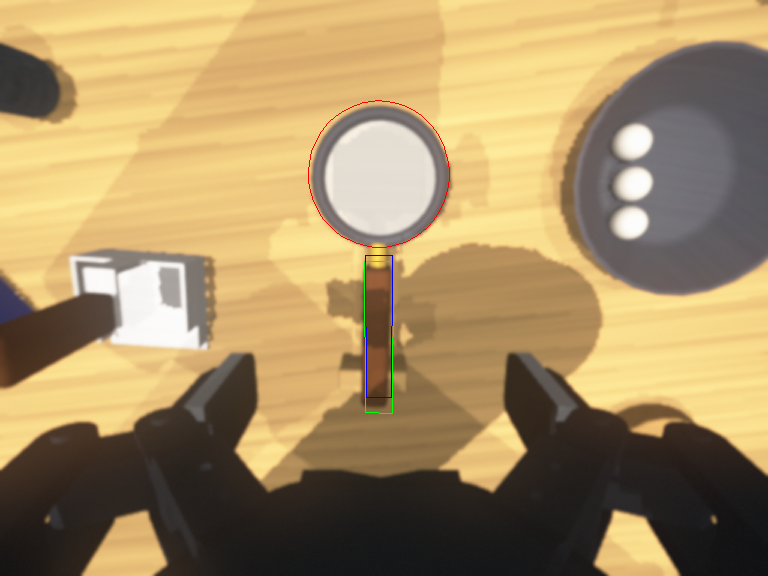

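Aligned on the loupe handle. Descend and close.

Emit:
apply_moves --pt "0 0 0.04" --pt "0 0 0.08" --pt "0 0 0.1" --pt "0 0 0.107" --pt "0 0 0.107" --yaw '[0, 0, 0, 0, 0]' --hand '[0, 0, 0, 0, 0.2]'

```text
time_s: 34.85
ee_pos: [0.5351, 0.1888, 0.0432]
eef_rot: [-0.0, 0.998, -0.06, 0.001]
contact_force: [0.1, -0.5, 0.6]
finger_gap: 0.0696
```

Emit:
apply_moves --pt "0 0 0" --pt "0 0 0" --pt "0 0 0" --pt "0 0 0" --pt "0 0 0" --yaw '[0, 0, 0, 0, 0]' --hand '[0.8, 1, 1, 1, 1]' --grip_force 80

```text
time_s: 35.48
ee_pos: [0.535, 0.1887, 0.0429]
eef_rot: [-0.0, 0.998, -0.06, 0.001]
contact_force: [-2.0, -0.0, 5.1]
finger_gap: 0.0151
```

```bash
python3 - <<'E'
from lo import *
st(); snap('wrist','w41'); crop('w41',0,0,512,384,1.5,'w41b')
E
```

```text
t 35.48 pos [0.535  0.1887 0.0429] toolx [ 0.993 -0.12   0.001] tooly [-0.12  -0.993 -0.001] F [-2.  -0.   5.1] gap 0.0151 q [ 0.69  0.03 -0.32  0.   -1.22  0.76]
```

View pics/w41b.png

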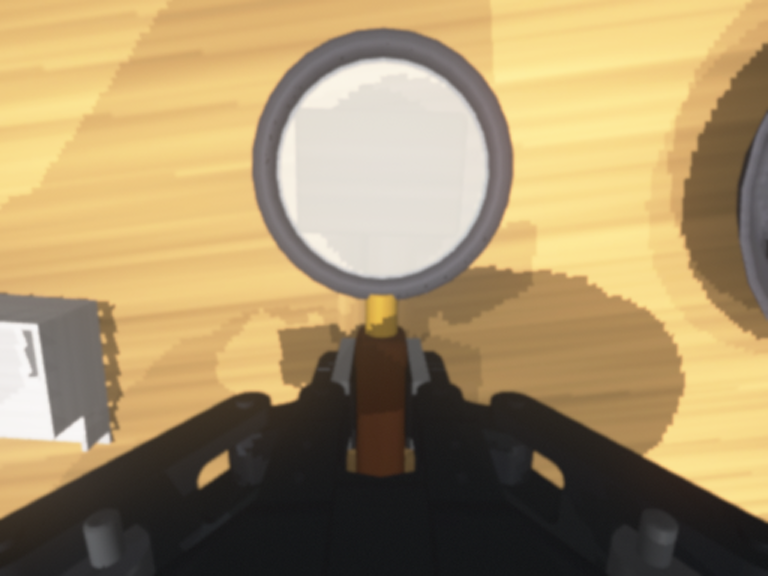

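Loupe gripped. Lift straight up, then measure the gauge.

Emit:
apply_moves --pt "0 0 -0.01" --pt "0 0 -0.04" --pt "0 0 -0.09" --pt "0 0 -0.14" --pt "0 0 -0.17" --yaw '[0, 0, 0, 0, 0]' --hand '[1, 1, 1, 1, 1]' --grip_force 100

```text
time_s: 36.15
ee_pos: [0.5349, 0.1885, 0.2151]
eef_rot: [-0.001, 0.998, -0.06, 0.001]
contact_force: [0.3, 0.8, -0.6]
finger_gap: 0.0147
```

```bash
python3 - <<'E'
from lo import *
st(); snap('wrist','w42'); crop('w42',0,0,512,384,1.5,'w42b')
im=np.mean([viewer.get_image('scene') for _ in range(4)],0).astype(np.uint8); cv2.imwrite('pics/s42.png',im[:,:,::-1]); crop('s42',190,175,270,245,9,'s42c')
crop('w27',0,230,110,330,7,'w27g')
E
```

```text
t 36.15 pos [0.5349 0.1885 0.2151] toolx [ 0.993 -0.121  0.002] tooly [-0.121 -0.993 -0.001] F [ 0.3  0.8 -0.6] gap 0.0147 q [ 0.69 -0.05 -0.08  0.   -1.54  0.76]
```

View pics/w42b.png

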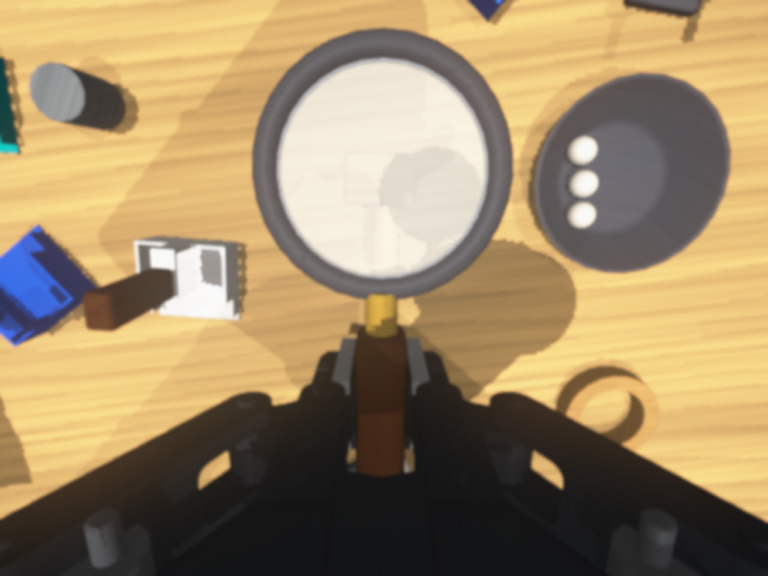

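View pics/s42c.png

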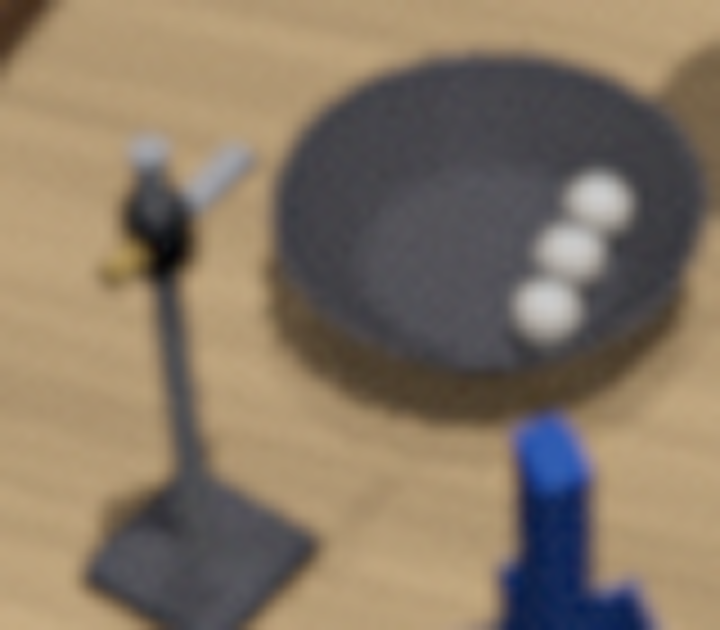

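View pics/w27g.png

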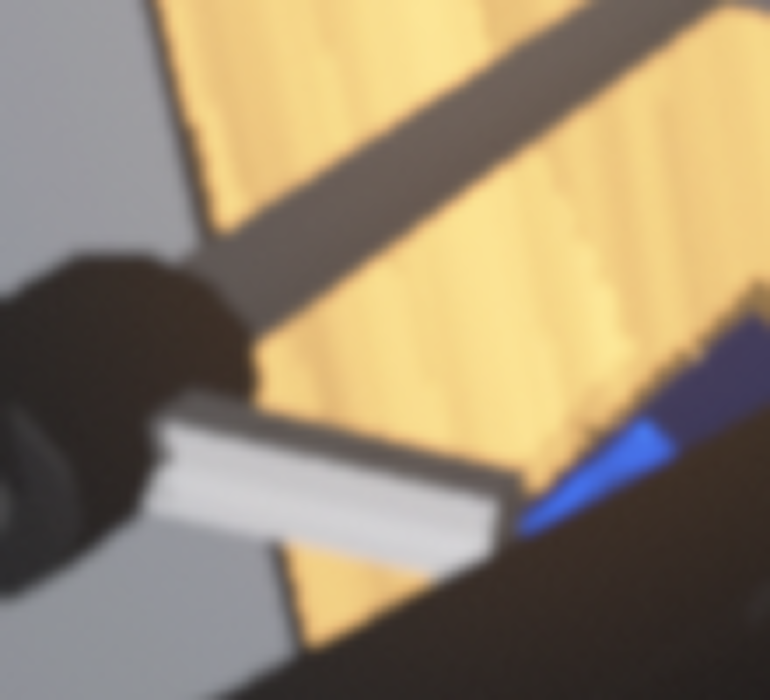

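The lens looks the same as before the lift, so it is still level. I'll triangulate the pointer height from scene and wrist views.

```bash
python3 - <<'E'
from h import *
from scipy.optimize import least_squares
crop('w26',60,210,190,345,5,'w26g')
cs=cam('scene'); c27=wcam('w27')
D0=np.array([.582,.0047])
def model(p):
    D=p[2:4]; a=np.array([np.cos(p[0]),np.sin(p[0])]); n=np.array([-a[1],a[0]])
    P=lambda r,l,z: np.array([*(D+r*a+l*n),z])
    return P
def res(p):
    P=model(p);h=p[1]
    r=[]
    r+=list(proj(c27,P(.105,-.004,h+.002))-[505/7,230+490/7])
    r+=list(proj(cs,P(.105,0,h+.002))-[190+247/9,175+150/9])
    r+=list(proj(cs,P(.14,0,.17))-[190+150/9,175+141/9])
    r+=list((p[2:4]-D0)/.002)
    return r
s=least_squares(res,[-.1,.13,*D0]); print(s.x,np.degrees(s.x[0]),s.fun.round(2))
P=model(s.x); print('tip',P(.105,0,s.x[1]),'post',P(.14,0,0))
# two-ray triangulation of tip
E
```

```text
[-0.25130807  0.13698236  0.58006929  0.00531936] -14.398891497611217 [-0.07 -0.02 -0.38  0.24 -0.12  0.69 -0.97  0.31]
tip [ 0.68177102 -0.02079111  0.13698236] post [ 0.7156716 -0.0294946  0.       ]
```

View pics/w26g.png

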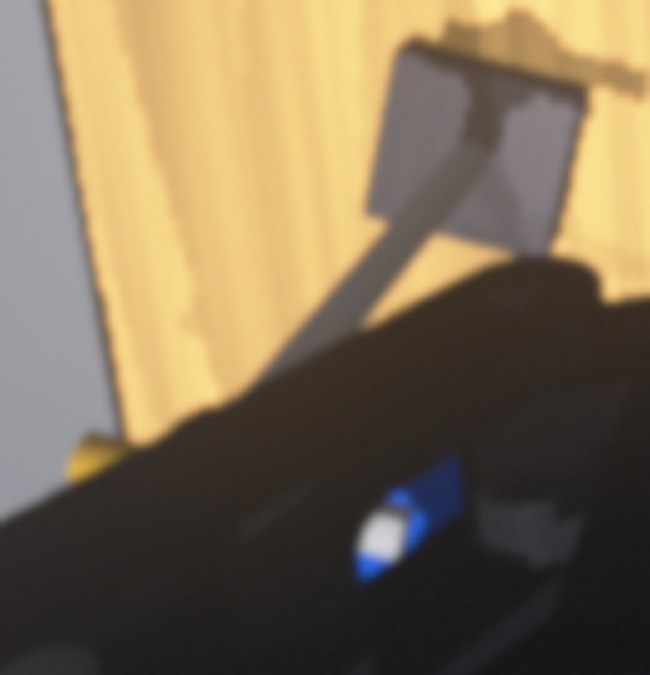

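```bash
python3 - <<'E'
from lo import *
c=wcam('w42'); s=np.load('pics/w42.npz'); T=q2R(s['rot']); z=s['pos'][2]-.0039
# ring outer extremes
for px in [(253,165),(512,165),(382,29),(382,299)]:
    p=onz(c,(px[0]/1.5,px[1]/1.5),z+.004); print((T.T@(p-s['pos'])).round(4))
tgt=np.array([.581,.005,.137])
print('now',s['pos'])
E
```

```text
[ 0.0695 -0.0337  0.0001]
[ 0.0696  0.0372 -0.    ]
[1.025e-01 1.600e-03 1.000e-04]
[ 0.0314  0.0017 -0.    ]
now [0.53488609 0.18849109 0.2150831 ]
```

Emit:
apply_moves --pt "0 0.03 0" --pt "0 0.08 0" --pt "0.001 0.13 0" --pt "0.001 0.165 0" --pt "0.001 0.1749 0.02" --yaw '[0, 0, 0, 0, 0]' --hand '[1, 1, 1, 1, 1]'

```text
time_s: 37.02
ee_pos: [0.5143, 0.0128, 0.192]
eef_rot: [0.0, 0.998, -0.061, 0.0]
contact_force: [0.6, 0.6, -2.6]
finger_gap: 0.0142
```

Emit:
apply_moves --pt "0 0 0.01" --pt "0 0 0.025" --pt "0 0 0.04" --pt "0 0 0.05" --pt "0 0 0.054" --yaw '[0, 0, 0, 0, 0]' --hand '[1, 1, 1, 1, 1]'

```text
time_s: 37.65
ee_pos: [0.5143, 0.0149, 0.1373]
eef_rot: [0.0, 0.998, -0.06, -0.0]
contact_force: [0.2, -0.1, -0.4]
finger_gap: 0.0142
```

```bash
python3 - <<'E'
from lo import *
st(); snap('wrist','w43'); crop('w43',0,0,512,384,1.5,'w43b')
im=np.mean([viewer.get_image('scene') for _ in range(4)],0).astype(np.uint8); cv2.imwrite('pics/s43.png',im[:,:,::-1]); crop('s43',195,165,275,235,9,'s43c')
E
```

```text
t 37.65 pos [0.5143 0.0149 0.1373] toolx [ 0.993 -0.12  -0.001] tooly [-0.12  -0.993  0.001] F [ 0.2 -0.1 -0.4] gap 0.0142 q [ 0.42 -0.17 -0.33  0.   -1.41  1.03]
```

View pics/w43b.png

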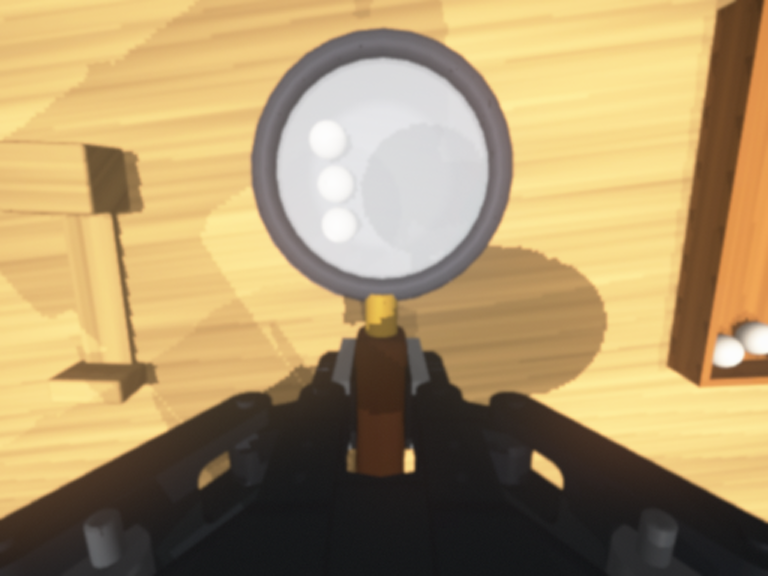

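View pics/s43c.png

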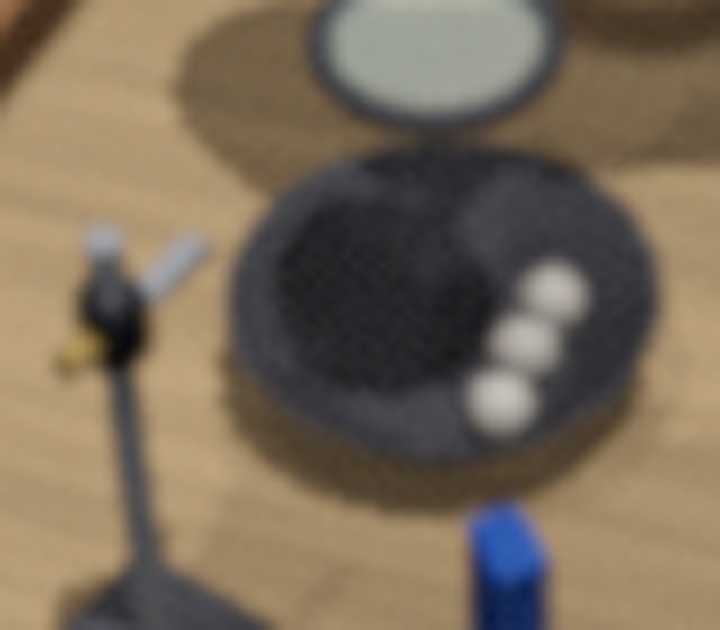

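```bash
cat > chk.py <<'E'
from h import *
import sys
name,h,L,phi=sys.argv[1],float(sys.argv[2]),np.array(eval(sys.argv[3])),float(sys.argv[4])
cs=cam('scene'); box=(195,150,275,220); s=9
im=cv2.imread(f'pics/{name}.png')[box[1]:box[3],box[0]:box[2]]; im=cv2.resize(im,None,fx=s,fy=s,interpolation=cv2.INTER_CUBIC)
f=lambda P:(proj(cs,P)-[box[0],box[1]]+.5)*s-.5
circ=lambda C,r:np.int32([f(np.array(C)+[r*np.cos(t),r*np.sin(t),0]) for t in np.linspace(0,6.3,60)])
for dz,col in((.004,(0,0,255)),(-.004,(255,0,0))): cv2.polylines(im,[circ(L+[0,0,dz],.037)],True,col,1)
D=np.array([.5805,.0052]); cv2.polylines(im,[circ([*D,.034],.068)],True,(0,255,255),1)
a=np.array([np.cos(phi),np.sin(phi)]);n=np.array([-a[1],a[0]])
P=lambda r,l,z:np.array([*(D+r*a+l*n),z])
for z,col in((h+.002,(0,255,0)),(h-.002,(0,128,0))): cv2.polylines(im,[np.int32([f(P(.105,-.004,z)),f(P(.105,.004,z)),f(P(.13,.004,z)),f(P(.13,-.004,z))])],True,col,1)
cv2.polylines(im,[circ(P(.14,0,.17),.005)],True,(0,255,255),1)
cv2.imwrite('pics/chk_'+name+'.png',im)
E
crop() { :; }; python3 chk.py s43 0.137 "[.5806,.0051,.1334]" -0.2513
```

```text
(no output)
```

View pics/chk_s43.png

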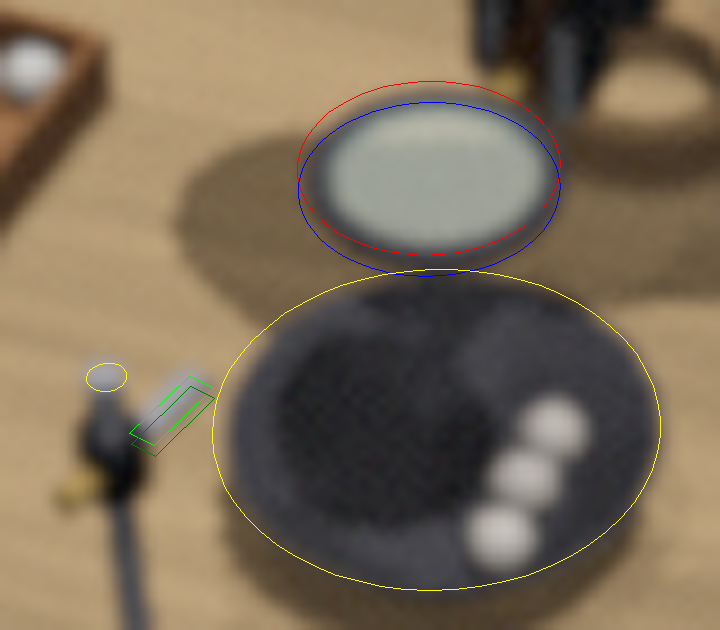

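```bash
python3 - <<'E'
from h import *
c=wcam('w4'); q=[(57,92),(137,105),(132,182),(55,168)]
P=[onz(c,(a/1.5,b/1.5),.005) for a,b in q]; print(np.mean(P,0).round(4),[np.linalg.norm(P[i]-P[(i+1)%4]).round(4) for i in range(4)])
c=wcam('w27'); q=[(150,272),(228,292),(211,358),(142,338)]
P=[onz(c,(a/1.5,b/1.5),.005) for a,b in q]; print(np.mean(P,0).round(4),[np.linalg.norm(P[i]-P[(i+1)%4]).round(4) for i in range(4)])
c=wcam('w26'); g=lambda x,y:(60+x/5,210+y/5); q=[(408,42),(588,95),(545,250),(368,212)]
P=[onz(c,g(*p),.005) for p in q]; print(np.mean(P,0).round(4),[np.linalg.norm(P[i]-P[(i+1)%4]).round(4) for i in range(4)])
# height from w27 only, given phi
c=wcam('w27'); d=ray(c,(505/7,230+490/7)); print('eye',c[2],'dir',d)
for D in ([.581,.005],[.582,.005],[.580,.005]):
  for ph in (-.23,-.25,-.27):
    a=np.array([np.cos(ph),np.sin(ph)]);n=np.array([-a[1],a[0]]); p=np.array(D)+.105*a-.004*n
    k=np.dot(p-c[2][:2],d[:2])/np.dot(d[:2],d[:2]); q=c[2]+k*d; print(D,ph,'miss',((p-q[:2])@np.array([-d[1],d[0]])/np.linalg.norm(d[:2])).round(4),'h',(q[2]-.002).round(4))
E
```

```text
[ 0.7152 -0.033   0.005 ] [np.float64(0.0531), np.float64(0.0515), np.float64(0.0535), np.float64(0.0502)]
[ 0.7147 -0.0318  0.005 ] [np.float64(0.0518), np.float64(0.0502), np.float64(0.0481), np.float64(0.0478)]
[ 0.7139 -0.0315  0.005 ] [np.float64(0.0479), np.float64(0.0472), np.float64(0.0479), np.float64(0.0508)]
eye [ 0.58153681 -0.11981766  0.26956583] dir [ 0.65835771  0.63152013 -0.86658193]
[0.581, 0.005] -0.23 miss 0.0002 h 0.1347
[0.581, 0.005] -0.25 miss -0.0008 h 0.1364
[0.581, 0.005] -0.27 miss -0.0019 h 0.1382
[0.582, 0.005] -0.23 miss -0.0005 h 0.134
[0.582, 0.005] -0.25 miss -0.0015 h 0.1357
[0.582, 0.005] -0.27 miss -0.0026 h 0.1375
[0.58, 0.005] -0.23 miss 0.0009 h 0.1354
[0.58, 0.005] -0.25 miss -0.0001 h 0.1371
[0.58, 0.005] -0.27 miss -0.0012 h 0.1389
```

```bash
python3 - <<'E'
from h import *
from scipy.optimize import least_squares
cs=cam('scene'); c27=wcam('w27')
crop('s43',198,185,222,206,28,'gz')
D0=np.array([.581,.005])
def fit(tip,top,show=True):
    def res(p):
        D=p[2:4]; a=np.array([np.cos(p[0]),np.sin(p[0])]); n=np.array([-a[1],a[0]]); h=p[1]; b=p[4:6]
        P=lambda r,l,z: np.array([*(D+r*a+l*n),z])
        r=list(proj(c27,P(.105,-.004,h+.002))-[505/7,230+490/7])
        r+=list(proj(cs,P(.105,0,h+.002))+b-tip)
        r+=list(proj(cs,P(.14,0,.17))+b-top)
        r+=list((D-D0)/.0015)+list((P(.14,0,0)[:2]-[.7146,-.0321])/.0015)+list(b/.7)
        return r
    s=least_squares(res,[-.1,.13,*D0,0,0]); print(s.x.round(4),s.fun.round(2))
fit(np.array([190+247/9,175+150/9]),np.array([190+150/9,175+141/9]))
E
```

```text
[-0.2656  0.1381  0.5797  0.0058  0.314   0.0313] [-0.21 -0.32 -0.38 -0.37 -0.26  0.31 -0.86  0.5   0.14  0.74  0.45  0.04]
```

View pics/gz.png

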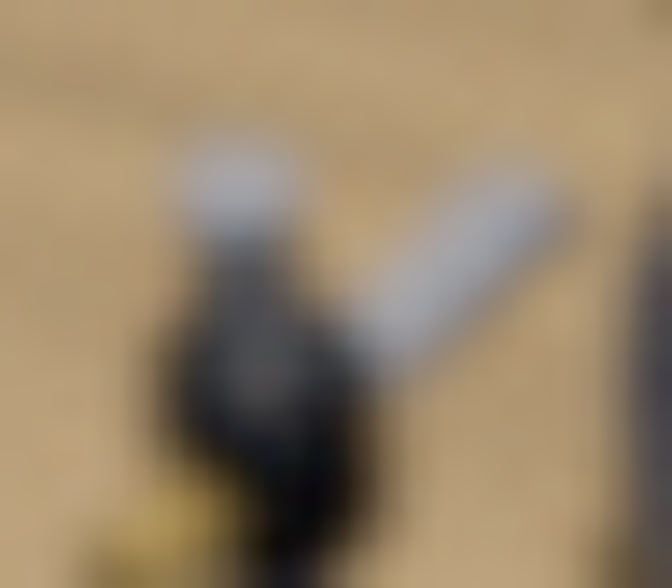

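```bash
python3 - <<'E'
from h import *
from scipy.optimize import least_squares
cs=cam('scene'); c27=wcam('w27'); D0=np.array([.581,.005])
def fit(tip,top,w):
    def res(p):
        D=p[2:4]; a=np.array([np.cos(p[0]),np.sin(p[0])]); n=np.array([-a[1],a[0]]); h=p[1]; b=p[4:6]
        P=lambda r,l,z: np.array([*(D+r*a+l*n),z])
        r=list((proj(c27,P(.105,-.004,h+.002))-w)/1.0)
        r+=list((proj(cs,P(.105,0,h+.002))+b-tip)/.4)
        r+=list((proj(cs,P(.14,0,.17))+b-top)/.4)
        r+=list((D-D0)/.0015)+list((P(.14,0,0)[:2]-[.7146,-.0321])/.0015)+list(b/.7)
        return r
    s=least_squares(res,[-.1,.13,*D0,0,0]); print(s.x.round(4),s.fun.round(2))
w=np.array([505.5/7-.5,230+490.5/7-.5])
fit(np.array([217.0,191.1]),np.array([206.,191.1]),w)
fit(np.array([217.5,191.1]),np.array([206.,191.1]),w)
fit(np.array([217.0,191.5]),np.array([206.,191.1]),w)
E
```

```text
[-0.2691  0.1385  0.5798  0.0057  0.2407  0.1086] [-0.27 -0.15 -0.47  0.24  0.28 -0.33 -0.83  0.44  0.08  0.36  0.34  0.16]
[-0.2715  0.1385  0.5798  0.0059  0.4579  0.1053] [-0.23 -0.13 -1.15  0.27  0.78 -0.36 -0.77  0.62  0.07  0.33  0.65  0.15]
[-0.2685  0.1381  0.58    0.0058  0.1978  0.1499] [-0.17 -0.29 -0.45 -0.13  0.29  0.01 -0.68  0.54  0.24  0.51  0.28  0.21]
```

Estimated pointer height is 0.138 m and dish centre (0.580, 0.006). The lens is now at z≈0.1334 at (0.5806, 0.005), so raise 4.6 mm with a tiny trim.

Emit:
apply_moves --pt "0 0 -0.002" --pt "-0.0005 -0.0005 -0.0046" --pt "-0.0005 -0.0005 -0.0046" --pt "-0.0005 -0.0005 -0.0046" --pt "-0.0005 -0.0005 -0.0046" --yaw '[0, 0, 0, 0, 0]' --hand '[1, 1, 1, 1, 1]'

```text
time_s: 38.52
ee_pos: [0.514, 0.0153, 0.1426]
eef_rot: [0.0, 0.998, -0.06, -0.0]
contact_force: [-0.4, -0.1, -1.2]
finger_gap: 0.0147
```

```bash
python3 - <<'E'
from lo import *
s=st(); print((s['ee_pos']+.067*q2R(s['eef_rot'])[:,0]+.0017*q2R(s['eef_rot'])[:,1]+[0,0,-.0039]).round(4), np.abs(s['qd']).max())
snap('wrist','w44'); crop('w44',0,0,512,384,1.5,'w44b')
im=np.mean([viewer.get_image('scene') for _ in range(4)],0).astype(np.uint8); cv2.imwrite('pics/s44.png',im[:,:,::-1])
E
python3 chk.py s44 0.138 "[.5801,.0056,.138]" -0.269
python3 - <<'E'
import cv2
im=cv2.imread('pics/s44.png'); cv2.imwrite('pics/s44f.png',cv2.resize(im,None,fx=1.5,fy=1.5,interpolation=cv2.INTER_CUBIC))
E
```

```text
t 38.52 pos [0.514  0.0153 0.1426] toolx [ 0.993 -0.121 -0.   ] tooly [-0.121 -0.993  0.   ] F [-0.4 -0.1 -1.2] gap 0.0147 q [ 0.42 -0.18 -0.33  0.   -1.42  1.03]
[0.5803 0.0055 0.1387] 0.002220843970922213
```

View pics/chk_s44.png

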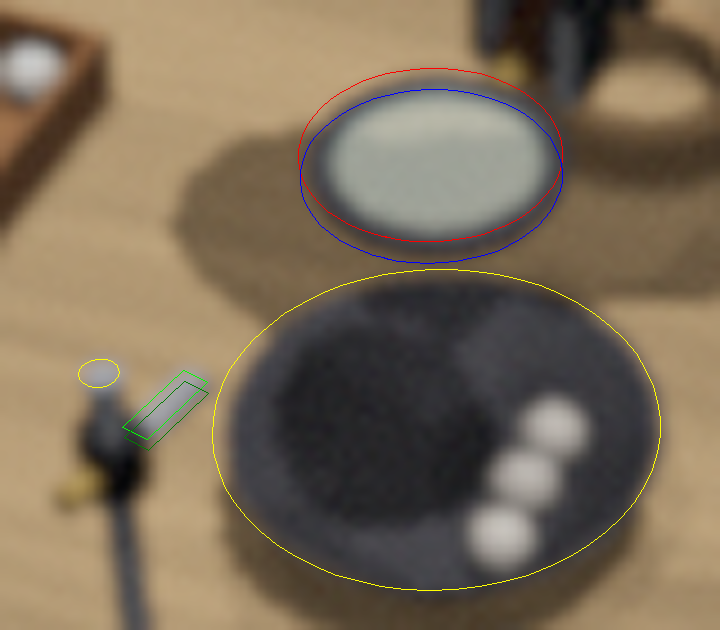

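View pics/s44f.png

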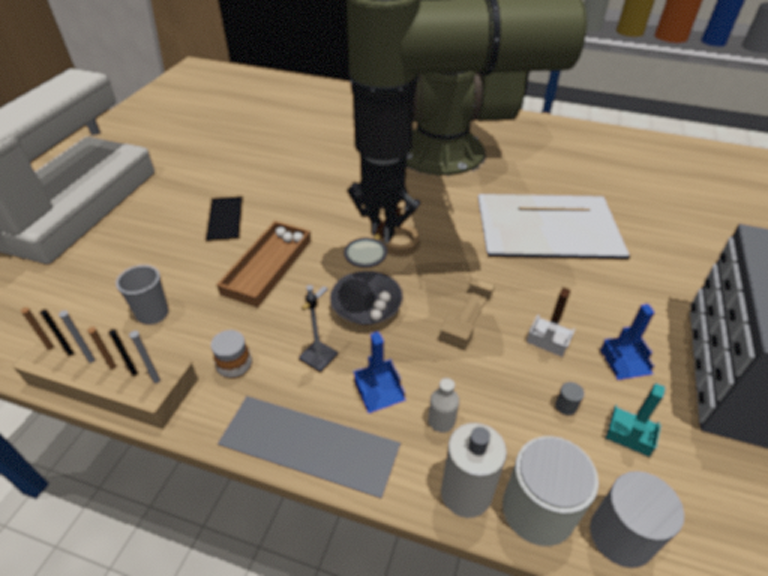

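View pics/w44b.png

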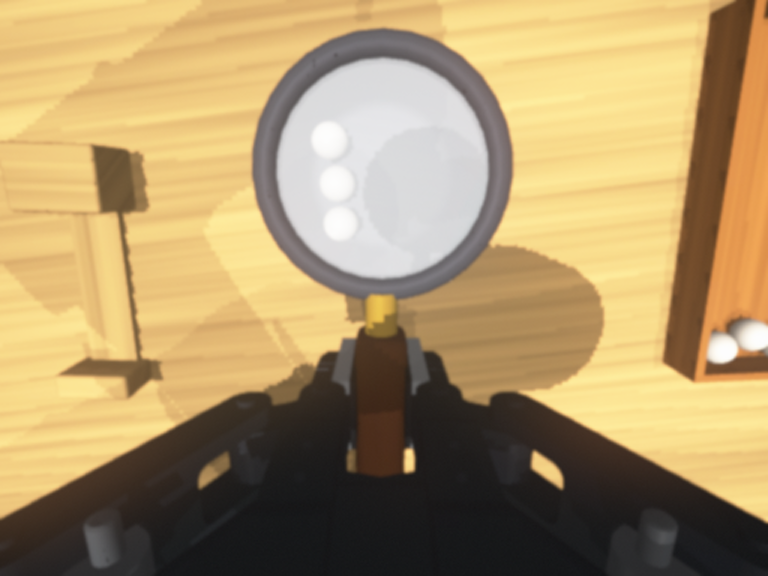

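```bash
python3 - <<'E'
from cell import close_job
print(close_job())
E
```

```text
the job is handed in; nothing more can be done
None
```

I handed the job in at about 38.7 s, with the loupe still held over the dish.

**Pearls:** I scooped three pearls, tipping the scoop inside the tray and then letting it settle mouth-down in the dish to pour. In the last pictures three pearls are in the dish and three in the tray. None are on the table, and the fingers touched none.

**Scoop:** It stands empty, upright and released on bare table, about 2 cm from where it started.

**Loupe:** At the last check the lens was at about (0.580, 0.0055, 0.1387) m and level, with the arm at rest. My estimates of the targets:

| | Lens | Target estimate | Spread between fits |
|---|---|---|---|
| Centre (x, y) | 0.580, 0.0055 m | dish 0.580, 0.006 m | 1–2 mm |
| Height | 0.1387 m | pointer about 0.138 m | 0.137–0.1385 m |

The overlay in the scene picture agreed to about 1 mm. The loupe did not come near the gauge, whose pointer looks unmoved. The other objects look undisturbed.

**Attempts that failed:** The first scooping pushes tipped the scoop mouth-down and had to be redone. Two pours, over the near rim and against the far slope, did not tip the scoop. In all of these the pearls stayed in the tray or the scoop.

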